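# Load a tuning slide into the spring-flap alignment fixture

## Robot

A 6-joint arm with a two-finger parallel gripper is mounted at the origin on the work surface; the furniture and walls round the work are solid. World frame = base frame: x ahead of the robot, y to its left, z up, the work surface at z = 0. Lengths are in mm, angles in rad, forces in N, time in s.
With the tool pointing down it reaches from about 275 to 750 mm from the base axis. Payload 10.2 kg.
Tool frame: the origin (TCP) lies at the very end of the fingers, on their centre line; the grasp point (between the pads) lies 19 mm behind it; z points along the fingers, x is the direction in which the jaws open and shut, and the axes are right-handed (so a half turn about z gives the same grasp; the last joint's range is limited). The gripper opens to 85 mm and grips with 20 to 120 N. Pads are 22 mm wide; open, the fingers measure 114 mm over their backs; the gripper's body (76 mm by 85 mm) begins 54 mm behind the grasp point. The pads swing forward as they close: fully open they stand 13 mm farther back than shut.
Start: joints at [-0.223, 0.313, 1.498, -0, 1.331, -0.223], TCP at [525.006, -0.013, 194.794] pointing down, gripper open.
Joint ranges: [-2.94, 2.94], [-0.97, 2.17], [0.19, 2.56], [-1.23, 4.37], [0.02, 3.11], [-2.88, 2.88]. Speed limits (rad/s): [2.39, 2.39, 3.01, 3.14, 3.14, 3.14].

## Interface

Orientations are given as a unit quaternion [w, x, y, z].
In Python, from rig import telemetry, capture, camera_model, finish_job gives the robot as it stands.
- The arm moves only by the shell command python3 -m inch 'ROWS' [FORCE]. ROWS is JSON, a list of rows, each a list of 5 numbers: the shift along the tool's x, y, z in m, then the turn about the tool's z in rad, then the finger opening in m, from 0 to 0.0854. A call has exactly 5 rows; each row shifts and turns the pose as measured when the row begins, along the tool's axes as they then stand; what a row does not reach is not made up. A row lasts 1/12 s, in which the tool goes at most 41.7 mm and 7.16 degrees, less where a joint would pass 70% of its speed; a pose out of reach is approached as far as the arm can. A call with a gripper value outside its range is refused whole. The fingers move at their own pace and stop on an object; FORCE is the grip in N (left out, the last holds). Time passes only in rows, so rows that do not move let the fingers close, or fill a call up. It gives the time, the measured TCP pose, the force and the opening at its end, in the units of the state.
- telemetry.sense(): the state, without advancing time (a new reading comes with each control period).
- capture(name): name is "scene" or "side" or "wrist"; returns the picture (384x512x3 uint8, blue, green, red); there is no depth.
- camera_model(name): a dict with "mtx" (3x3 intrinsics, pixels), "camera_from_world" (4x4, takes a point from world to camera coordinates). Camera axes: x right, y down, z forward; pixel columns grow to the right and rows downward; lengths in mm; the calibration is good to about 2 mm. A picture is of the moment at which its call begins: read the wrist's pose just before it. camera_model takes no time and is no camera call; for the wrist camera it gives the pose at the moment of the call.
- finish_job(): hands the job in, once; it reports no verdict.
The state is a dict: "time_s": time; "joints": joint angles; "dq": joint speeds; "tau": joint torques, N m; "eef_pos": TCP position; "ee_rot": TCP orientation; "force": force on the tool from outside, world axes, zero at the start; "wrist_torque": the same for the moment, N m; "grip_width": opening from 0.0 (shut) to 1.0 (fully open).
Only numpy, scipy, OpenCV 4.12 (cv2) and the standard library are available. Lean on these libraries where they do the work, as an engineer would, in place of code of your own. Each camera call takes 0.05 s, during which the arm holds its last target. There are 200 camera calls.

## Task

Get the brass tuning slide clamped in the alignment fixture: with one fingertip press the long bar beside the lane to hold the spring flap up, and meanwhile, with the other fingertip behind its U bend, push the slide along the bed under the flap until both leg ends are fully home against the end stop. Keep the bar pressed until the slide is home, so that the flap never scrapes the brass, then let go so that the flap springs down on the legs. Only push the slide flat along the bed, do not lift or tip it, and leave everything else on the bench where it is.

Things in the scene. Friction and masses are not known exactly. Their poses are not given: they have to be found in the camera images.
- fixture: Leg-alignment fixture fixed to the bench: grey-painted plate 234 x 112 x 10 mm. Origin: centre of its underside. x axis: along the lane, the way the slide is pushed, towards the end stop; y: across the lane, away from the press bar, towards the robot; z up. Fixture coordinates in mm below. Lane centred on y = 0, bed (plate top) at z = 10.
- stop_face (a point): Middle of the end stop's face, at fixture x = 97, y = 0, z = 18 (mm). The stop is a steel block 76 wide and 17 tall across the lane. A tongue 24 wide and 7.5 tall stands on the bed from x = 55 to the stop; the slide's legs pass either side of it.
- flap_mouth (a point): Where the lane enters under the flap: fixture x = 52, y = 0, on the bed (z = 10; mm). The flap covers the lane from here to x = 94. Steel guide rails 9.5 tall: straight and 71 apart from here to the stop, flared to 95 apart at x = 12. Nearer the open end the bed has no rails.
- flap (a joint): Spring-closed steel flap, hinged along fixture x at y = -50, z = 24.5 mm. 0 rad = shut on the empty lane, its edge blocking the legs; 0.10 = resting on the slide; from 0.16 up the slide passes freely; 0.40 = wide open, end of travel. Pushing the press bar down opens it (about 8 N at the bar's middle line opens it fully); let go, the spring shuts it.
- press_bar (a point): On the middle line of the press bar's top face. The bar is the flap's tail: flat steel, 26 wide, along the lane from fixture x = -131 to 94, middle line at y = -72 (mm). This point: x = -70, z about 22.5 with the flap shut, 19 when the flap just clears the slide, 14 at the end of travel. Press anywhere along it; a fingertip slides along it.
- slide: Brass tuning slide, a U of tube 116 long, 70 wide over its two legs, 16 thick (18 at the ferrules; mm), about 120 g, lying flat on the bed before the flap, legs towards it. Origin: centre of its underside. y axis: along the legs to their open ends, 56 from the origin; legs' middle lines at x = -25 and 25. Fully home the origin is at fixture x = 41.
- slide_crown (a point): Outermost point of the slide's U bend, where it is pushed: on its centre line, 58 mm behind its origin, 8 mm above its underside (half its height). Fully home it is at fixture x = -17 mm, 69 mm short of the flap's front edge.
- file_a: Needle file with a turned handle, 218x18x18, lying along the robot's side of the fixture (mm). Origin: centre of its underside. Bystander.
- mouthpiece_0: Brass trombone mouthpiece, 28 across and 82 tall, standing on its rim beyond the end stop (mm). Origin: centre of its underside. Bystander.
- brass_tube_1: Short brass tube, 17 across and 110 long, lying across the infeed end of the fixture (mm). Origin: centre of its underside. Bystander.
- flux_tin: Shallow round tin, 72 across and 29 tall, beyond the end stop (mm). Origin: centre of its underside. Bystander.
- oil_bottle: Slim bottle with a needle cap, 33 across and 119 tall, at the left (mm). Origin: centre of its underside. Bystander.

How it is judged:
By the outcome, as a careful person would: the job done as asked, in the order asked, and still so for the second after the job is handed in, with the robot touching nothing.
It also fails if it takes over 40 s, if anything falls off the work surface, if the arm or the gripper's body presses on something with over 40 N, if the wrist force passes 120 N, or if a joint passes its speed limit or range.

## Working session

There is one attempt and no reset: what is moved stays moved. The work goes in short steps, Python scripts to look and compute and a shell command to move; the robot and the scene stay as the last step left them, time stands still between calls to the robot, and variables do not carry over. Pictures are saved under pics/ and viewed, about 8 in all and at most 12, crops included, and the job is handed in when it is done.

```bash
mkdir -p pics; python3 - <<'E'
from rig import telemetry,capture,camera_model
import cv2
s=telemetry.sense();print(s)
for n in("scene","side"):
    m=camera_model(n);print(n,m)
    cv2.imwrite(f"pics/{n}0.png",cv2.resize(capture(n),(800,600),interpolation=cv2.INTER_CUBIC))
E
```

```text
{'time_s': 0.0, 'joints': array([-2.23421523e-01,  3.13486222e-01,  1.49843796e+00, -2.29568037e-05,
        1.33098831e+00, -2.23415386e-01]), 'dq': array([-0.00079885,  0.00062848, -0.00187394, -0.00083415, -0.00017066,
        0.00116505]), 'tau': array([-5.78409599e-04, -4.12261176e+01, -2.59742296e+01, -3.58453699e-04,
        4.11797926e-03, -1.23038126e-05]), 'eef_pos': array([5.24698225e+02, 3.84291575e-02, 1.94216240e+02]), 'ee_rot': array([-1.35343981e-04,  9.99999782e-01, -3.35013565e-07, -6.45989311e-04]), 'force': array([-0.18403821,  0.51847083, -0.74965271]), 'wrist_torque': array([-0.03228633,  0.02028802, -0.02408612]), 'grip_width': 1.0012969008219186}
scene {'mtx': array([[413.96961301,   0.        , 253.87873557],
       [  0.        , 413.96961301, 182.72565797],
       [  0.        ,   0.        ,   1.        ]]), 'camera_from_world': array([[-7.04065253e-01, -7.09952039e-01, -1.61314289e-02,
         4.15683820e+02],
       [-2.80111978e-01,  2.98520134e-01, -9.12372188e-01,
         1.23861364e+02],
       [ 6.52556051e-01, -6.37850949e-01, -4.09043723e-01,
         9.33713067e+02],
       [ 0.00000000e+00,  0.00000000e+00,  0.00000000e+00,
         1.00000000e+00]])}
side {'mtx': array([[458.80286287,   0.        , 262.36622294],
       [  0.        , 458.80286287, 193.64178176],
       [  0.        ,   0.        ,   1.        ]]), 'camera_from_world': array([[ 8.43558441e-01, -5.36965602e-01,  8.78054073e-03,
        -2.94699488e+02],
       [-2.09247358e-01, -3.43691896e-01, -9.15473333e-01,
         1.94180881e+02],
       [ 4.94595491e-01,  7.70417953e-01, -4.02282833e-01,
         8.64434783e+02],
       [ 0.00000000e+00,  0.00000000e+00,  0.00000000e+00,
         1.00000000e+00]])}
```

View pics/scene0.png

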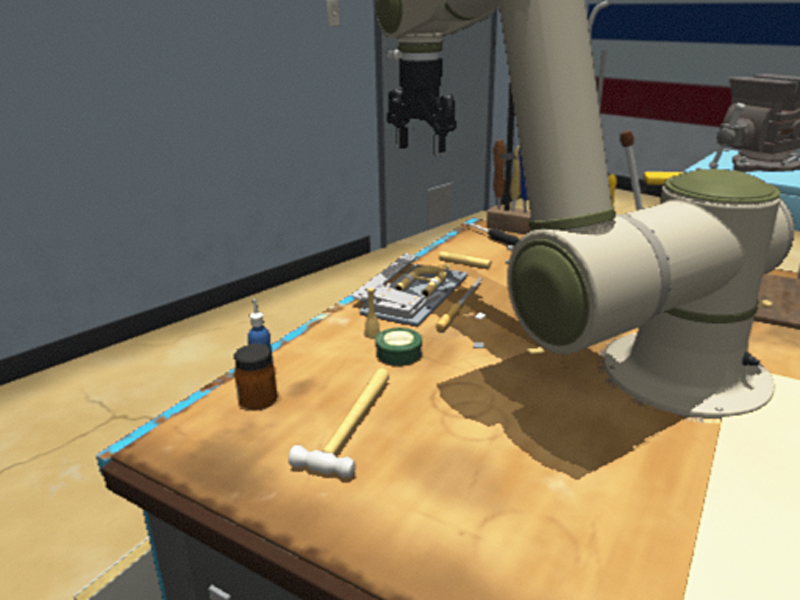

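View pics/side0.png

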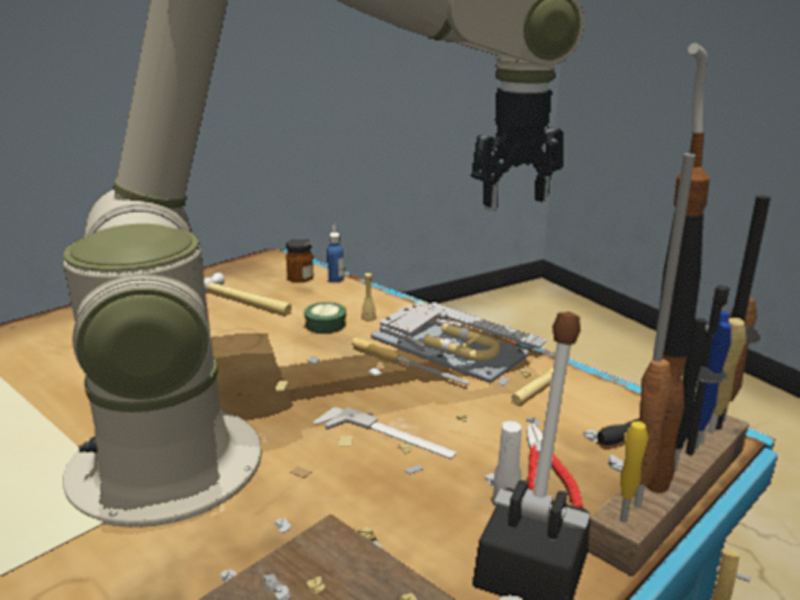

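The fixture lies ahead of the robot with its lane along roughly +y. The flap is at scene (400,295), the slide crown at side (495,345), and the tube is near the infeed end. Next, the wrist view.

```bash
python3 - <<'E'
from rig import telemetry,capture,camera_model
import cv2,numpy as np
m=camera_model("wrist");print(m)
a=capture("wrist");cv2.imwrite("pics/w0.png",cv2.resize(a,(800,600),interpolation=cv2.INTER_CUBIC))
E
```

```text
{'mtx': array([[272.29499832,   0.        , 256.05594134],
       [  0.        , 272.29499832, 188.92185832],
       [  0.        ,   0.        ,   1.        ]]), 'camera_from_world': array([[ 9.99999715e-01,  4.15178216e-04, -6.29972459e-04,
        -5.24173719e+02],
       [ 5.84657598e-04, -9.54183548e-01,  2.99221349e-01,
        -3.79094647e+01],
       [-4.76879170e-04, -2.99221632e-01, -9.54183519e-01,
         3.79360802e+02],
       [ 0.00000000e+00,  0.00000000e+00,  0.00000000e+00,
         1.00000000e+00]])}
```

View pics/w0.png

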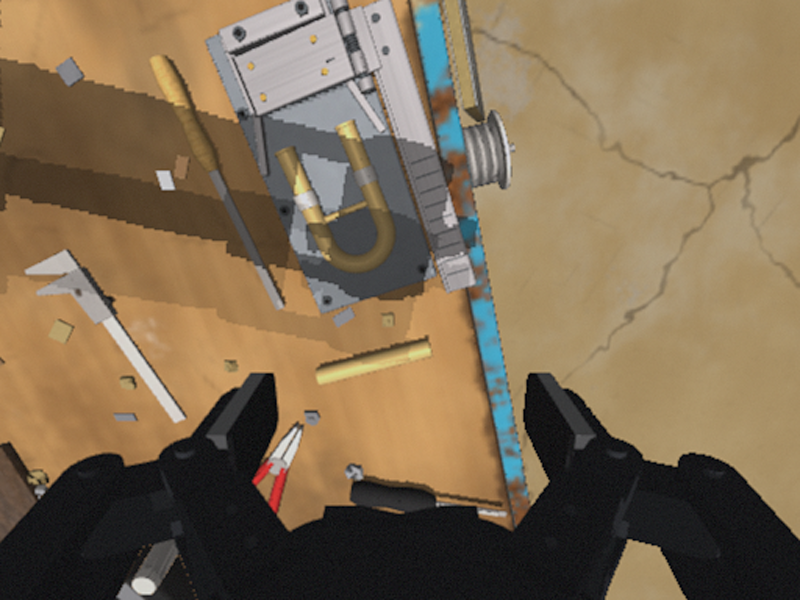

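The wrist view (800×600) shows:
- Plate infeed corners at (323,312) and (437,278), bar infeed end at (447,290)-(474,284), plate screws at (327,299) and (422,268).
- Flap front edge from (247,115) to (362,80).
- Slide leg ends at (288,150) and (347,125), crown at (365,268).

Next I fit the poses.

```bash
cat > h.py <<'E'
import numpy as np
from scipy.optimize import least_squares
def proj(m,P):
    P=np.atleast_2d(P);c=P@m["camera_from_world"][:3,:3].T+m["camera_from_world"][:3,3]
    q=c@m["mtx"].T;return q[:,:2]/q[:,2:]
def T(p,L):
    c,s=np.cos(p[2]),np.sin(p[2]);L=np.atleast_2d(L)
    return np.c_[p[0]+c*L[:,0]-s*L[:,1],p[1]+s*L[:,0]+c*L[:,1],L[:,2]]
def fit(m,L,px,p0):
    px=np.array(px,float);L=np.array(L,float)
    r=least_squares(lambda p:(proj(m,T(p,L))-px).ravel(),p0,loss="soft_l1",x_scale=[100,100,1])
    return r.x,(proj(m,T(r.x,L))-px)
def inv(m,px,z):
    R=m["camera_from_world"][:3,:3];t=m["camera_from_world"][:3,3];o=-R.T@t
    d=R.T@np.linalg.solve(m["mtx"],[px[0],px[1],1]);return o+d*(z-o[2])/d[2]
def tofix(p,W):
    c,s=np.cos(p[2]),np.sin(p[2]);d=np.asarray(W)[:2]-p[:2];return np.array([c*d[0]+s*d[1],-s*d[0]+c*d[1]])
E
python3 - <<'E'
from h import *
from rig import camera_model
import cv2
m=camera_model("wrist");k=1/1.5625
L=[(-117,56,10),(-117,-56,10),(-131,-59,22.5),(-131,-85,22.5)]
px=np.array([(323,312),(437,278),(447,290),(474,284)])*k
p,r=fit(m,L,px,[560,130,1.8]);print(p,np.degrees(p[2]),r.round(1))
for q,z in[((288,150),18),((347,125),18),((358,271),18),((247,115),27),((362,80),27),((323,312),10),((208,40),10),((365,210),22)]:
    W=inv(m,np.array(q)*k,z);print(q,W.round(1),tofix(p,W).round(1))
a=cv2.imread("pics/w0.png")
# overlay
for X in range(-120,120,10):
    for Y,z in((56,10),(-56,10),(0,10),(-72,22.5)):
        u=proj(m,T(p,(X,Y,z)))[0]/k;cv2.circle(a,tuple(int(v) for v in u),1,(0,0,255),-1)
c=a[0:330,150:520];cv2.imwrite("pics/o0.png",cv2.resize(c,None,fx=1.8,fy=1.8))
E
```

```text
[467.40125076  75.78397004   1.88940007] 108.25464982630396 [[-2.5  0.4]
 [ 0.3 -1.8]
 [-0.2  1.7]
 [ 1.2 -0.2]]
(288, 150) [435.7  86.4  18. ] [20.  26.8]
(347, 125) [483.  104.8  18. ] [ 22.7 -23.9]
(358, 271) [488.1 -12.   18. ] [-89.9   7.9]
(247, 115) [409.  111.1  27. ] [51.8 44.4]
(362, 80) [496.2 134.9  27. ] [ 47.2 -45.9]
(323, 312) [454.5 -52.3  10. ] [-117.6   52.4]
(208, 40) [379.6 165.   10. ] [112.2  55.5]
(365, 210) [495.7  40.1  22. ] [-42.8 -15.7]
```

View pics/o0.png

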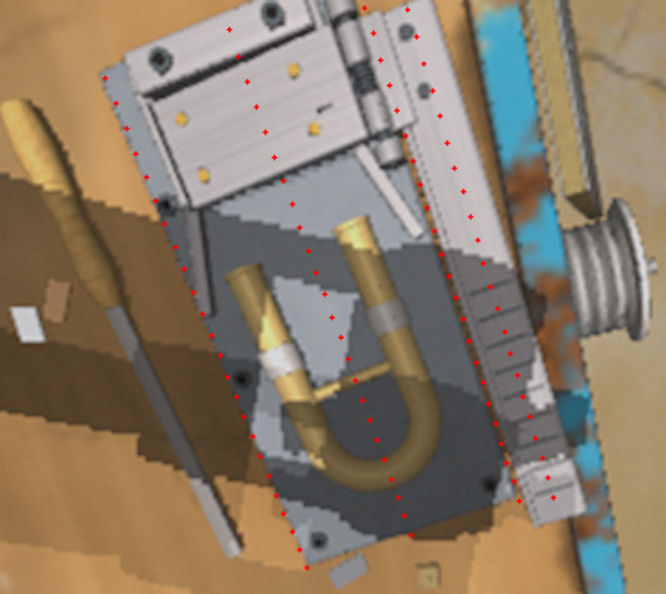

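The overlay fits within about 2 mm. The slide is nearly aligned with the lane: crown at about x=-90, y=+5, leg ends at x≈21. Next: turn the jaws across the lane and go to a pre-position behind the crown.

```bash
python3 -m inch '[[0.006,0.010,0.030,0,0.058],[0.006,0.010,0.030,0,0.058],[0,0,0.030,-0.106,0.058],[0,0,0.020,-0.106,0.058],[0,0,0.010,-0.106,0.058]]' 40 && python3 - <<'E'
from h import *
from rig import telemetry,capture,camera_model
import cv2
s=telemetry.sense();print(s["eef_pos"],s["ee_rot"],s["grip_width"])
m=camera_model("wrist");np.savez("m1.npz",**m)
a=capture("wrist");cv2.imwrite("pics/w1.png",cv2.resize(a,(800,600),interpolation=cv2.INTER_CUBIC))
E
```

```text
time_s: 0.57
eef_pos: [539.1, -21.1, 72.3]
ee_rot: [0.001, 0.987, 0.163, 0.003]
force: [0.2, 0.2, 0.6]
grip_width: 0.678
[539.10710224 -21.08456112  72.26320617] [0.00114958 0.9865706  0.16330671 0.00283859] 0.6784851724810741
```

View pics/w1.png

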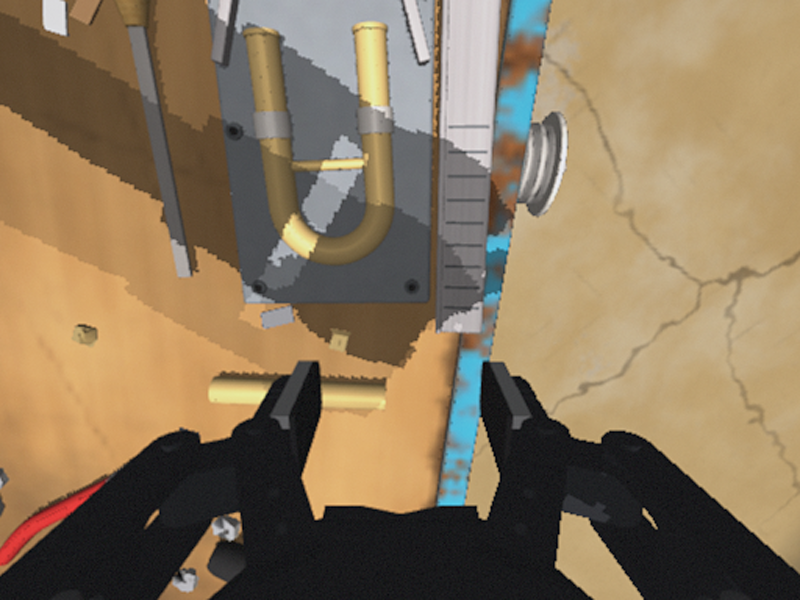

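The refit picture shows plate corners at (245,303) and (430,301), bar end at (437,332)-(482,332), leg ends at (263,30) and (371,25), crown at (339,264). The slide looks straight.

```bash
python3 - <<'E'
from h import *
from rig import telemetry
m=dict(np.load("m1.npz"));k=1/1.5625
L=[(-117,56,10),(-117,-56,10),(-131,-59,22.5),(-131,-85,22.5)]
px=np.array([(245,303),(430,301),(437,332),(482,332)])*k
p,r=fit(m,L,px,[467,76,1.89]);print(p,np.degrees(p[2]),r.round(1))
for q,z in[((263,30),18),((371,25),18),((339,264),18),((444,0),22.5),((498,0),22.5),((219,60),10)]:
    W=inv(m,np.array(q)*k,z);print(q,W.round(1),tofix(p,W).round(1))
s=telemetry.sense();print(tofix(p,s["eef_pos"]))
w,x,y,z=s["ee_rot"];print("tool yaw",np.degrees(2*np.arctan2(y,x)), "fix",np.degrees(p[2])-90)
np.save("p.npy",p)
E
```

```text
[466.4944638   74.95962845   1.90259101] 109.010434872988 [[-1.3 -0. ]
 [ 0.6  0.7]
 [ 0.2 -0.1]
 [ 0.1 -0.3]]
(263, 30) [432.9  88.   18. ] [23.3 27.5]
(371, 25) [481.1 106.7  18. ] [ 25.3 -24.1]
(339, 264) [499.5 -10.5  18. ] [-91.6  -3.4]
(444, 0) [510.5 126.2  22.5] [ 34.1 -58.3]
(498, 0) [534.1 134.3  22.5] [ 34.1 -83.2]
(219, 60) [412.2  69.1  10. ] [12.1 53.2]
[-113.88624419  -36.53914993]
tool yaw 19.182348220224497 fix 19.010434872988
```

```bash
python3 -m inch '[[0,0,0.020,0,0.058],[0,0,0.016,0,0.058],[0,0,0.004,0,0.058],[0,0,0,0,0.058],[0,0,0,0,0.058]]'
python3 -m inch '[[0,0,0.003,0,0.058],[0,0,0.003,0,0.058],[0,0,0,0,0.058],[0,0,0,0,0.058],[0,0,0,0,0.058]]'
python3 -m inch '[[0,0,0.003,0,0.058],[0,0,0,0,0.058],[0,0,0,0,0.058],[0,0,0,0,0.058],[0,0,0,0,0.058]]'
```

```text
time_s: 1.03
eef_pos: [538.7, -20.9, 30.7]
ee_rot: [0.001, 0.987, 0.162, 0.001]
force: [0.5, 0.0, 1.4]
grip_width: 0.68
time_s: 1.45
eef_pos: [540.7, -21.2, 27.7]
ee_rot: [0.002, 0.987, 0.162, 0.004]
force: [-0.1, 0.8, -0.4]
grip_width: 0.677
time_s: 1.87
eef_pos: [541.0, -21.3, 24.9]
ee_rot: [0.002, 0.987, 0.161, 0.004]
force: [0.7, -0.1, -0.7]
grip_width: 0.683
```

```bash
for i in 1; do python3 -m inch '[[-0.001,0,0.003,0,0.058],[0,0,0,0,0.058],[0,0,0,0,0.058],[0,0,0,0,0.058],[0,0,0,0,0.058]]'; done
python3 -m inch '[[-0.001,0,0.003,0,0.058],[0,0,0,0,0.058],[0,0,0,0,0.058],[0,0,0,0,0.058],[0,0,0,0,0.058]]'
python3 -m inch '[[0,0,0.003,0,0.058],[0,0,0,0,0.058],[0,0,0,0,0.058],[0,0,0,0,0.058],[0,0,0,0,0.058]]'
```

```text
time_s: 2.28
eef_pos: [539.8, -21.7, 21.4]
ee_rot: [0.002, 0.987, 0.161, 0.004]
force: [-0.6, 0.7, 0.4]
grip_width: 0.681
time_s: 2.7
eef_pos: [538.8, -22.0, 18.1]
ee_rot: [0.002, 0.987, 0.161, 0.004]
force: [-0.2, -0.7, 0.8]
grip_width: 0.677
time_s: 3.12
eef_pos: [538.9, -22.0, 14.8]
ee_rot: [0.002, 0.987, 0.161, 0.004]
force: [0.2, 0.1, -0.6]
grip_width: 0.682
```

```bash
python3 - <<'E'
from rig import capture,camera_model
from h import *
import cv2
p=np.load("p.npy")
ims=[]
for n in("scene","side"):
    m=camera_model(n);a=capture(n);c=proj(m,T(p,(-90,-30,20)))[0].astype(int)
    b=a[max(0,c[1]-45):c[1]+45,max(0,c[0]-45):c[0]+45];ims.append(cv2.resize(b,(400,400),interpolation=cv2.INTER_CUBIC))
cv2.imwrite("pics/s1.png",np.hstack(ims))
E
```

```text
(no output)
```

View pics/s1.png

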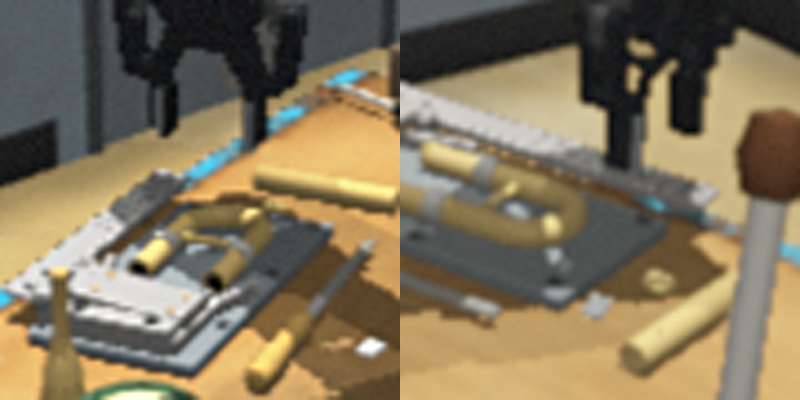

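```bash
python3 - <<'E'
from rig import telemetry,camera_model
from h import *
p=np.load("p.npy");s=telemetry.sense();e=s["eef_pos"];f=tofix(p,e);print(e,f)
for i,n in enumerate(("scene","side")):
    m=camera_model(n);c=proj(m,T(p,(-90,-30,20)))[0].astype(int)-45
    for nm,P in(("crownfinger",(f[0],f[1]+36,15)),("barfinger",(f[0],f[1]-36,15)),("crown",(-92,0,18)),("barend",(-131,-72,22)),("corner",(-117,56,10)),("crownfinger z60",(f[0],f[1]+36,60))):
        print(n,nm,((proj(m,T(p,P))[0]-c)*400/90+[400*i,0]).round())
E
```

```text
[538.90000756 -22.02639823  14.77168874] [-115.28174479  -36.86423005]
scene crownfinger [254. 202.]
scene barfinger [160. 186.]
scene crown [242. 209.]
scene barend [170. 170.]
scene corner [331. 220.]
scene crownfinger z60 [254. 141.]
side crownfinger [612. 246.]
side barfinger [680. 198.]
side crown [574. 228.]
side barend [705. 196.]
side corner [556. 296.]
side crownfinger z60 [618. 169.]
```

```bash
python3 - <<'E'
from rig import telemetry,camera_model,capture
from h import *
import cv2
for i,n in enumerate(("scene","side")):
    m=camera_model(n)
    for x in(-50,50):
        for z in (195,208,235): print(n,x,z,(proj(m,(525+x,0,z))[0]*1.5625).round())
s=telemetry.sense();print(s)
b=[]
m=camera_model("side");c=proj(m,T(np.load("p.npy"),(-90,-30,20)))[0].astype(int)
a=capture("side");w=cv2.resize(capture("wrist"),(533,400))
b=cv2.resize(a[c[1]-60:c[1]+60,c[0]-40:c[0]+40],(267,400),interpolation=cv2.INTER_CUBIC)
cv2.imwrite("pics/s2.png",np.hstack([w,b]))
E
```

```text
scene -50 195 [440. 182.]
scene -50 208 [440. 174.]
scene -50 235 [440. 159.]
scene 50 195 [401. 172.]
scene 50 208 [401. 166.]
scene 50 235 [400. 151.]
side -50 195 [486. 244.]
side -50 208 [486. 235.]
side -50 235 [487. 217.]
side 50 195 [539. 232.]
side 50 208 [539. 224.]
side 50 235 [541. 207.]
{'time_s': 3.2167, 'joints': array([-2.58323571e-01,  5.48572478e-01,  1.66416948e+00,  3.09844528e-04,
        9.19413476e-01, -5.82721403e-01]), 'dq': array([ 0.00231251, -0.00214397, -0.00087537,  0.00028577, -0.00088761,
        0.00246974]), 'tau': array([-7.32963272e-04, -4.61274326e+01, -2.03610706e+01,  3.87755163e-04,
       -2.64949480e-02,  4.59003672e-05]), 'eef_pos': array([538.90000756, -22.02639823,  14.77168874]), 'ee_rot': array([0.00181344, 0.98687865, 0.16139473, 0.00435797]), 'force': array([ 0.06583898, -0.01317603,  0.26497699]), 'wrist_torque': array([0.03119503, 0.03074043, 0.04009286]), 'grip_width': 0.6773904914868596}
```

View pics/s2.png

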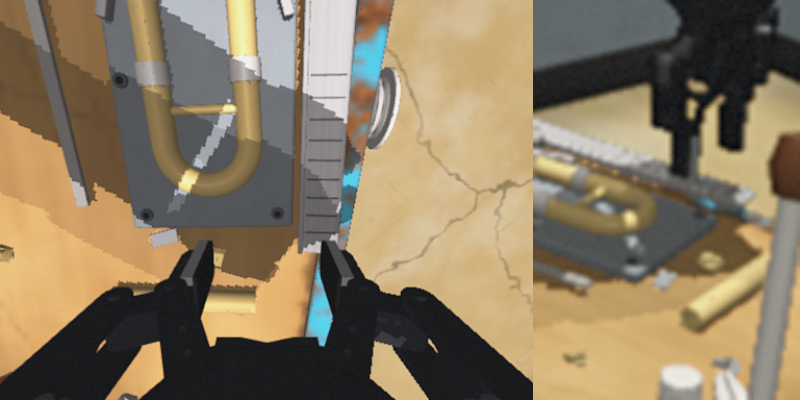

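Both fixed views and the wrist view agree that the fingertips are about 40 mm higher than the reported TCP z. They are at z≈55, with side tip pixel (620,165) against a predicted (612,246). The horizontal position agrees. I'll keep descending and find the bar by force.

```bash
python3 -m inch '[[0,0,0.008,0,0.058],[0,0,0.008,0,0.058],[0,0,0.006,0,0.058],[0,0,0,0,0.058],[0,0,0,0,0.058]]'
python3 -m inch '[[0,0,0.003,0,0.058],[0,0,0,0,0.058],[0,0,0,0,0.058],[0,0,0,0,0.058],[0,0,0,0,0.058]]'
python3 - <<'E'
from h import *
from rig import telemetry,camera_model,capture
import cv2
p=np.load("p.npy");s=telemetry.sense();print(s["force"],s["wrist_torque"],tofix(p,s["eef_pos"]))
ims=[]
for n in("scene","side"):
    m=camera_model(n);a=capture(n);c=proj(m,T(p,(-90,-30,20)))[0].astype(int)
    b=a[max(0,c[1]-45):c[1]+45,max(0,c[0]-45):c[0]+45];ims.append(cv2.resize(b,(400,400),interpolation=cv2.INTER_CUBIC))
cv2.imwrite("pics/s3.png",np.hstack(ims))
E
```

```text
time_s: 3.73
eef_pos: [538.7, -22.0, -10.2]
ee_rot: [0.002, 0.987, 0.161, 0.004]
force: [0.0, -0.5, -1.0]
grip_width: 0.679
time_s: 4.15
eef_pos: [538.9, -22.0, -13.4]
ee_rot: [0.002, 0.987, 0.161, 0.004]
force: [-1.0, -0.5, -0.0]
grip_width: 0.68
[-1.02666268 -0.4938099  -0.01217162] [ 0.01590921 -0.04895491  0.02504809] [-115.29916584  -36.85645356]
```

View pics/s3.png

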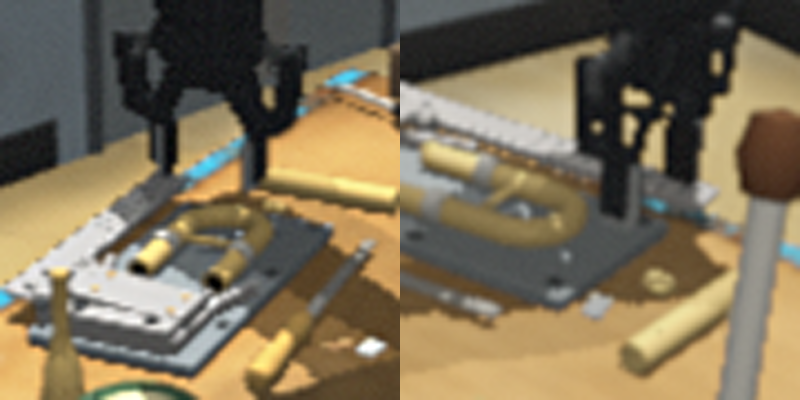

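The tips are now just above the bar: crown finger at side (615,225), bar finger at (680,185), z≈27. Continuing in small steps.

```bash
python3 -m inch '[[0,0,0.003,0,0.058],[0,0,0,0,0.058],[0,0,0,0,0.058],[0,0,0,0,0.058],[0,0,0,0,0.058]]'
python3 -m inch '[[0,0,0.002,0,0.058],[0,0,0,0,0.058],[0,0,0,0,0.058],[0,0,0,0,0.058],[0,0,0,0,0.058]]'
python3 -m inch '[[0,0,0.002,0,0.058],[0,0,0,0,0.058],[0,0,0,0,0.058],[0,0,0,0,0.058],[0,0,0,0,0.058]]'

```

```text
time_s: 4.67
eef_pos: [539.1, -22.1, -16.5]
ee_rot: [0.002, 0.987, 0.161, 0.004]
force: [0.7, 0.1, -0.4]
grip_width: 0.683
time_s: 5.08
eef_pos: [539.3, -22.2, -18.5]
ee_rot: [0.002, 0.987, 0.161, 0.005]
force: [-0.6, 0.4, 0.5]
grip_width: 0.683
time_s: 5.5
eef_pos: [539.5, -22.2, -18.9]
ee_rot: [0.002, 0.987, 0.162, 0.005]
force: [-2.5, 0.3, 5.3]
grip_width: 0.68
```

```bash
python3 -m inch '[[0,0,0.002,0,0.058],[0,0,0.002,0,0.058],[0,0,0,0,0.058],[0,0,0,0,0.058],[0,0,0,0,0.058]]'
python3 -m inch '[[0,0,0.002,0,0.058],[0,0,0.001,0,0.058],[0,0,0,0,0.058],[0,0,0,0,0.058],[0,0,0,0,0.058]]'

```

```text
time_s: 5.92
eef_pos: [539.3, -22.3, -20.5]
ee_rot: [0.002, 0.987, 0.162, 0.005]
force: [-3.1, 0.5, 5.9]
grip_width: 0.682
time_s: 6.33
eef_pos: [539.4, -22.3, -20.6]
ee_rot: [0.003, 0.987, 0.162, 0.005]
force: [-2.5, 0.1, 7.2]
grip_width: 0.68
```

```bash
python3 -m inch '[[0,0,0.003,0,0.058],[0,0,0.003,0,0.058],[0,0,0.002,0,0.058],[0,0,0.001,0,0.058],[0,0,0.001,0,0.058]]'
python3 -m inch '[[0,0,0.002,0,0.058],[0,0,0.002,0,0.058],[0,0,0.001,0,0.058],[0,0,0.001,0,0.058],[0,0,0.001,0,0.058]]'

```

```text
time_s: 6.75
eef_pos: [540.3, -22.8, -26.4]
ee_rot: [0.004, 0.987, 0.163, 0.006]
force: [-4.3, 1.5, 11.4]
grip_width: 0.675
time_s: 7.17
eef_pos: [543.8, -23.0, -27.6]
ee_rot: [0.005, 0.986, 0.163, 0.01]
force: [-1.9, 0.5, 9.4]
grip_width: 0.677
```

```bash
cat > st.py <<'E'
from h import *
from rig import telemetry
p=np.load("p.npy");s=telemetry.sense();print(s["time_s"],"fix",tofix(p,s["eef_pos"]).round(1),"z",s["eef_pos"][2].round(1),"F",(s["force"]).round(1),"Ffix",tofix([0,0,p[2]],s["force"]).round(1),"T",s["wrist_torque"].round(2),"q",s["ee_rot"].round(4))
E
python3 -m inch '[[-0.002,0,0.0005,0,0.058],[-0.002,-0.002,0.0005,0,0.058],[-0.001,-0.004,0.0005,0,0.058],[0,-0.004,0.0005,0,0.058],[0,-0.002,0.0005,0,0.058]]'; python3 st.py
```

```text
time_s: 7.58
eef_pos: [544.2, -16.3, -24.6]
ee_rot: [0.01, 0.986, 0.162, 0.021]
force: [-1.1, -2.6, 6.8]
grip_width: 0.68
7.5833 fix [-111.6  -43.8] z -24.6 F [-1.1 -2.6  6.8] Ffix [-2.1  1.9] T [-0.46 -0.01 -0.08] q [0.0101 0.9864 0.1624 0.0213]
```

```bash
cat >> st.py <<'E'
from scipy.spatial.transform import Rotation as R
w,x,y,z=s["ee_rot"];M=R.from_quat([x,y,z,w]).as_matrix()
d=np.degrees(p[2])
tz=tofix([0,0,p[2]],M[:,2]);print("toolz fix deg",np.degrees(tz).round(2),"yawerr",(np.degrees(np.arctan2(M[1,0],M[0,0]))-d+90).round(2))
for nm,o in(("bar",36.5),("crown",-36.5)):
    t=s["eef_pos"]-41*M[:,2]+o*M[:,0];print(nm,tofix(p,t).round(1),"tip z",t[2].round(1))
E
python3 -m inch '[[0,0.004,-0.008,0,0.058],[0,0,-0.010,0,0.058],[0,0,-0.010,0,0.058],[0,0,0,0,0.058],[0,0,0,0,0.058]]'; python3 st.py
```

```text
time_s: 8.0
eef_pos: [544.5, -20.1, 6.9]
ee_rot: [0.01, 0.986, 0.162, 0.022]
force: [0.2, -0.8, -0.4]
grip_width: 0.683
8.0 fix [-115.3  -42.8] z 6.9 F [ 0.2 -0.8 -0.4] Ffix [-0.8  0. ] T [-0.06 -0.   -0.01] q [0.0102 0.9864 0.1624 0.0217]
toolz fix deg [-1.57 -2.26] yawerr -0.28
bar [-114.3  -77.6] tip z 49.2
crown [-114.    -4.7] tip z 46.4
```

```bash
python3 -m inch '[[0.025,0,0,0,0.058],[0.025,0,0,0,0.058],[0.020,0,0,0,0.058],[0,0,0.010,0,0.058],[0,0,0.007,0,0.058]]' && python3 st.py
python3 -m inch '[[0,0,0.004,0,0.058],[0,0,0.003,0,0.058],[0,0,0.002,0,0.058],[0,0,0.002,0,0.058],[0,0,0.002,0,0.058]]' && python3 st.py
```

```text
time_s: 8.42
eef_pos: [613.0, 3.1, -7.7]
ee_rot: [0.01, 0.987, 0.162, 0.021]
force: [0.0, 0.3, -0.0]
grip_width: 0.682
8.4167 fix [-115.7 -115.1] z -7.7 F [ 0.   0.3 -0. ] Ffix [ 0.3 -0.1] T [-0.02  0.06  0.  ] q [0.0101 0.9865 0.162  0.0214]
toolz fix deg [-1.55 -2.22] yawerr -0.33
bar [-114.8 -150. ] tip z 34.7
crown [-114.4  -77. ] tip z 31.8
time_s: 8.83
eef_pos: [610.9, 2.7, -22.9]
ee_rot: [0.009, 0.987, 0.161, 0.02]
force: [-2.3, 1.5, 6.1]
grip_width: 0.679
8.8333 fix [-115.4 -112.9] z -22.9 F [-2.3  1.5  6.1] Ffix [2.2 1.7] T [ 0.13  0.56 -0.06] q [0.0091 0.9866 0.1614 0.0198]
toolz fix deg [-1.41 -2.06] yawerr -0.4
bar [-114.6 -147.9] tip z 19.4
crown [-114.1  -75. ] tip z 16.8
```

```bash
for i in 1; do python3 -m inch '[[0,0,0.003,0,0.058],[0,0,0.003,0,0.058],[0,0,0.003,0,0.058],[0,0,0.003,0,0.058],[0,0,0.003,0,0.058]]' && python3 st.py; python3 -m inch '[[0,0,0.003,0,0.058],[0,0,0.003,0,0.058],[0,0,0.003,0,0.058],[0,0,0.003,0,0.058],[0,0,0.003,0,0.058]]' && python3 st.py; done
```

```text
time_s: 9.25
eef_pos: [610.2, 2.1, -28.8]
ee_rot: [0.009, 0.987, 0.161, 0.019]
force: [-10.6, 3.9, 30.6]
grip_width: 0.68
9.25 fix [-115.7 -112.1] z -28.8 F [-10.6   3.9  30.6] Ffix [7.1 8.7] T [ 0.23  2.65 -0.23] q [0.0093 0.9867 0.161  0.0193]
toolz fix deg [-1.43 -2.  ] yawerr -0.45
bar [-115.  -147.2] tip z 13.4
crown [-114.4  -74.2] tip z 10.9
time_s: 9.67
eef_pos: [610.3, 2.0, -28.7]
ee_rot: [0.01, 0.987, 0.161, 0.02]
force: [-10.0, 2.9, 27.7]
grip_width: 0.676
9.6667 fix [-115.8 -112.2] z -28.7 F [-10.    2.9  27.7] Ffix [6.  8.5] T [ 0.24  2.38 -0.18] q [0.0099 0.9867 0.161  0.0199]
toolz fix deg [-1.51 -2.05] yawerr -0.45
bar [-115.  -147.2] tip z 13.6
crown [-114.5  -74.2] tip z 11.0
```

```bash
sed -i 's/-41\*M/-43.5*M/' st.py; python3 -m inch '[[0.003,0,0.001,0,0.058],[0.003,0,0.001,0,0.058],[0.003,0,0.001,0,0.058],[0.003,0,0.001,0,0.058],[0.003,0,0.001,0,0.058]]' && python3 st.py
```

```text
time_s: 10.08
eef_pos: [624.3, 5.2, -28.4]
ee_rot: [0.011, 0.987, 0.161, 0.021]
force: [1.1, 0.1, 1.9]
grip_width: 0.68
10.0833 fix [-117.4 -126.5] z -28.4 F [1.1 0.1 1.9] Ffix [-0.2 -1. ] T [ 0.05 -0.16 -0.01] q [0.0111 0.9867 0.1608 0.0205]
toolz fix deg [-1.65 -2.1 ] yawerr -0.47
bar [-116.4 -161.4] tip z 16.4
crown [-115.8  -88.4] tip z 13.8
```

```bash
python3 -m inch '[[0.006,0,0,0,0.058],[0,0,-0.015,0,0.058],[-0.030,0,-0.015,0,0.058],[-0.035,-0.004,0,0,0.058],[-0.033,-0.004,0,0,0.058]]' && python3 st.py
python3 -m inch '[[0,0,0.006,0,0.058],[0,0,0.005,0,0.058],[0,0,0,0,0.058],[0,0,0,0,0.058],[0,0,0,0,0.058]]' && python3 st.py
python3 - <<'E'
from rig import capture,camera_model
import cv2,numpy as np
np.savez("m2.npz",**camera_model("wrist"))
cv2.imwrite("pics/w2.png",cv2.resize(capture("wrist"),(800,600),interpolation=cv2.INTER_CUBIC))
E
```

```text
time_s: 10.5
eef_pos: [535.7, -15.5, -3.6]
ee_rot: [0.011, 0.987, 0.162, 0.022]
force: [1.2, 0.6, 0.1]
grip_width: 0.688
10.5 fix [-108.1  -36. ] z -3.6 F [1.2 0.6 0.1] Ffix [ 0.2 -1.4] T [-0.01 -0.01 -0.03] q [0.0114 0.9865 0.1616 0.0218]
toolz fix deg [-1.71 -2.24] yawerr -0.37
bar [-107.   -70.8] tip z 41.3
crown [-106.5    2.2] tip z 38.4
time_s: 10.92
eef_pos: [531.9, -15.5, -16.9]
ee_rot: [0.01, 0.987, 0.161, 0.019]
force: [-0.4, 0.2, -0.7]
grip_width: 0.684
10.9167 fix [-106.8  -32.4] z -16.9 F [-0.4  0.2 -0.7] Ffix [0.3 0.3] T [ 0.03 -0.   -0.02] q [0.0101 0.9867 0.1609 0.0188]
toolz fix deg [-1.5  -1.93] yawerr -0.46
bar [-106.   -67.4] tip z 27.8
crown [-105.4    5.5] tip z 25.4
```

View pics/w2.png

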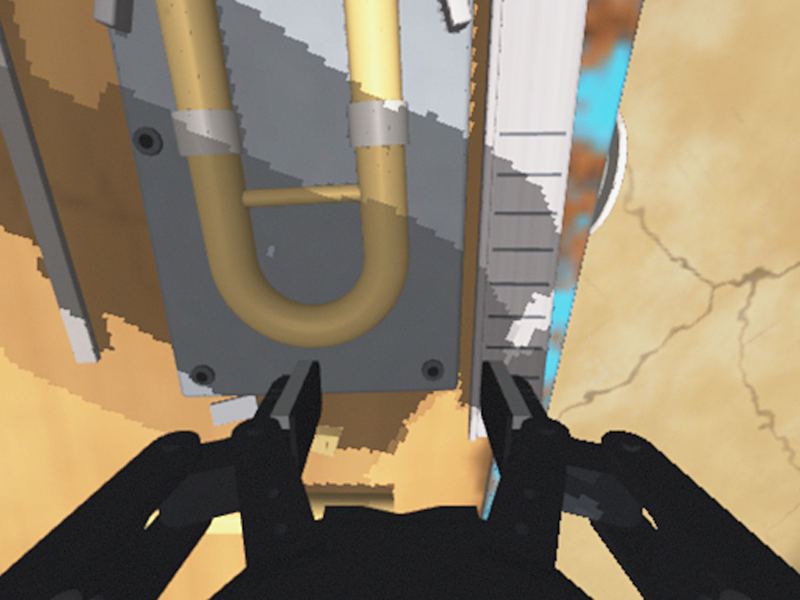

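View: crown apex at (313,345), crown fingertip centred at about (305,365), bar fingertip near the bar's inner edge at (500,365). I'll shift 3 mm outward and press.

```bash
python3 -m inch '[[0.003,0,0.003,0,0.058],[0,0,0.004,0,0.058],[0,0,0.003,0,0.058],[0,0,0.003,0,0.058],[0,0,0.002,0,0.058]]' && python3 st.py
```

```text
time_s: 11.38
eef_pos: [540.3, -14.9, -28.5]
ee_rot: [0.012, 0.987, 0.162, 0.022]
force: [-4.4, 1.3, 18.8]
grip_width: 0.681
11.3833 fix [-109.   -40.5] z -28.5 F [-4.4  1.3 18.8] Ffix [2.7 3.8] T [0.47 0.22 0.1 ] q [0.0117 0.9865 0.1619 0.022 ]
toolz fix deg [-1.74 -2.26] yawerr -0.34
bar [-107.9  -75.3] tip z 16.4
crown [-107.4   -2.4] tip z 13.5
```

```bash
python3 -m inch '[[0,-0.005,0,0,0.058],[0,-0.006,0.0005,0,0.058],[0,-0.007,0.001,0,0.058],[0,-0.007,0.001,0,0.058],[0,-0.007,0.001,0,0.058]]' && python3 st.py
```

```text
time_s: 11.8
eef_pos: [542.6, 11.3, -27.3]
ee_rot: [0.018, 0.986, 0.161, 0.034]
force: [1.4, -4.7, 6.1]
grip_width: 0.679
11.8 fix [-85.  -51.3] z -27.3 F [ 1.4 -4.7  6.1] Ffix [-4.9  0.2] T [-0.69 -0.35 -0.11] q [0.018  0.9862 0.1609 0.0341]
toolz fix deg [-2.69 -3.5 ] yawerr -0.4
bar [-83.2 -85. ] tip z 18.4
crown [-82.7 -12.2] tip z 13.9
```

```bash
python3 -m inch '[[0,0.004,-0.004,0,0.058],[0,0.004,-0.012,0,0.058],[0,0.002,-0.015,0,0.058],[0,0,-0.010,0,0.058],[0,0,0,0,0.058]]' && python3 st.py
python3 - <<'E'
from rig import capture,camera_model
import cv2,numpy as np
np.savez("m3.npz",**camera_model("wrist"))
cv2.imwrite("pics/w3.png",cv2.resize(capture("wrist"),(800,600),interpolation=cv2.INTER_CUBIC))
E
```

```text
time_s: 12.22
eef_pos: [545.0, 3.0, 16.0]
ee_rot: [0.018, 0.986, 0.162, 0.035]
force: [0.3, -0.6, -0.7]
grip_width: 0.677
12.2167 fix [-93.6 -50.8] z 16.0 F [ 0.3 -0.6 -0.7] Ffix [-0.7 -0.1] T [0.04 0.04 0.01] q [0.0179 0.986  0.1619 0.0347]
toolz fix deg [-2.69 -3.58] yawerr -0.28
bar [-91.8 -84.5] tip z 61.6
crown [-91.4 -11.6] tip z 57.0
```

View pics/w3.png

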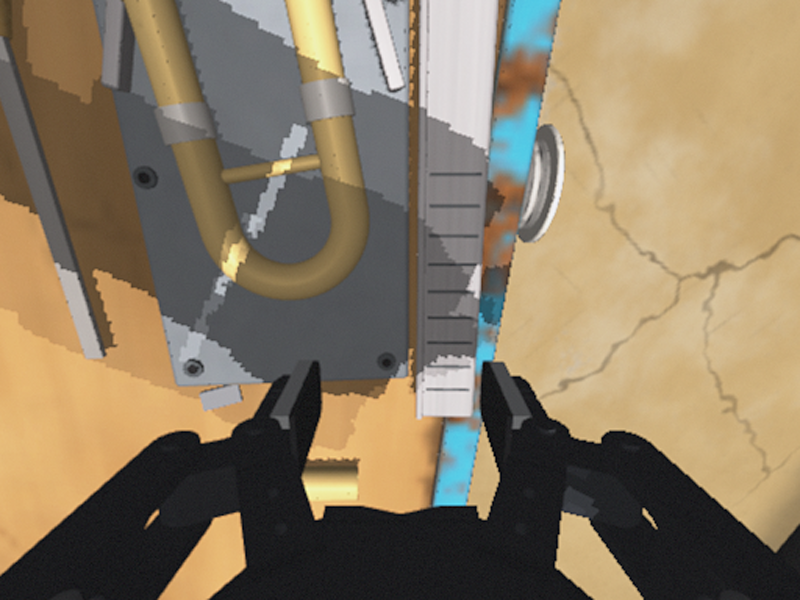

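```bash
python3 - <<'E'
from h import *
p=np.load("p.npy");m=dict(np.load("m3.npz"));k=1/1.5625
for q,z in[((418,417),22.5),((472,417),22.5),((177,385),10),((407,377),10),((293,298),18),((155,40),18),((186,122),18),((314,40),18),((328,98),18)]:
    print(q,tofix(p,inv(m,np.array(q)*k,z)).round(1))
E
```

```text
(418, 417) [-130.8  -58.5]
(472, 417) [-132.1  -84.4]
(177, 385) [-116.2   54.7]
(407, 377) [-116.5  -54.3]
(293, 298) [-71.   -4.9]
(155, 40) [24.8 33.4]
(186, 122) [-1.3 27.5]
(314, 40) [ 25.2 -20.8]
(328, 98) [  6.7 -24.5]
```

The slide moved to crown x≈-71 and yawed a few degrees, leg ends at about x≈43. The flap is shut on an empty lane, so nothing has scraped. The tool has picked up 3.6° of tilt under load. I'll try to take that out by leaning the closed tips gently against the plate's robot-side edge.

```bash
python3 -m inch '[[-0.033,0,0,0,0.0],[-0.033,0.006,0,0,0.0],[-0.033,0.007,0,0,0.0],[-0.018,0,0,0,0.0],[0,0,0.010,0,0.0]]' && python3 st.py
python3 -m inch '[[0,0,0.010,0,0],[0,0,0.010,0,0],[0,0,0,0,0],[0,0,0,0,0],[0,0,0,0,0]]' && python3 st.py
python3 - <<'E'
from rig import capture,camera_model
from h import *
import cv2
p=np.load("p.npy");ims=[]
for n in("scene","side"):
    m=camera_model(n);a=capture(n);c=proj(m,T(p,(-108,75,20)))[0].astype(int)
    b=a[max(0,c[1]-45):c[1]+45,max(0,c[0]-45):c[0]+45];ims.append(cv2.resize(b,(400,400),interpolation=cv2.INTER_CUBIC))
cv2.imwrite("pics/s4.png",np.hstack(ims))
E
```

```text
time_s: 12.68
eef_pos: [435.1, -47.8, -4.1]
ee_rot: [0.018, 0.986, 0.163, 0.035]
force: [1.0, -1.4, -0.3]
grip_width: 0.002
12.6833 fix [-105.9   69.6] z -4.1 F [ 1.  -1.4 -0.3] Ffix [-1.7 -0.5] T [ 0.01 -0.03 -0.01] q [0.0175 0.9858 0.1632 0.0345]
toolz fix deg [-2.64 -3.57] yawerr -0.13
bar [-103.9   35.9] tip z 41.6
crown [-103.8  108.8] tip z 37.0
time_s: 13.1
eef_pos: [433.4, -48.4, -27.8]
ee_rot: [0.016, 0.986, 0.162, 0.032]
force: [0.0, -0.3, -0.7]
grip_width: 0.0
13.1 fix [-105.9   71.4] z -27.8 F [ 0.  -0.3 -0.7] Ffix [-0.3  0.1] T [-0.01  0.05 -0.01] q [0.0158 0.9862 0.162  0.0316]
toolz fix deg [-2.4  -3.27] yawerr -0.29
bar [-104.2   37.5] tip z 17.7
crown [-103.9  110.4] tip z 13.5
```

View pics/s4.png

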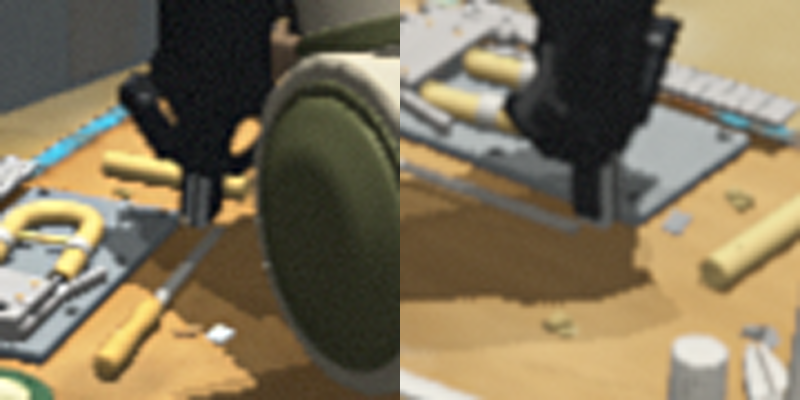

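The closed tips hang at z≈6 beside the plate edge, at scene (200,220) and side (595,220), with the file tip clear at side (570,225). Pushing outward gently.

```bash
python3 -m inch '[[0.003,0,0.001,0,0],[0.003,0,0,0,0],[0.003,0,0,0,0],[0.003,0,0,0,0],[0.003,0,0,0,0]]' && python3 st.py
```

```text
time_s: 13.62
eef_pos: [449.5, -43.4, -26.2]
ee_rot: [0.017, 0.986, 0.162, 0.032]
force: [-1.9, -0.6, 1.8]
grip_width: 0.001
13.6167 fix [-106.4   54.6] z -26.2 F [-1.9 -0.6  1.8] Ffix [0.1 1.9] T [-0.03  0.18  0.  ] q [0.0166 0.986  0.1624 0.0324]
toolz fix deg [-2.5  -3.34] yawerr -0.23
bar [-104.6   20.7] tip z 19.3
crown [-104.3   93.6] tip z 15.0
```

```bash
python3 -m inch '[[-0.009,0,-0.002,0,0],[-0.010,0,0,0,0],[0,0,0.004,0,0],[0,0,0.004,0,0],[0,0,0,0,0]]' && python3 st.py
python3 -m inch '[[0.003,0,0,0,0],[0.003,0,0,0,0],[0.003,0,0,0,0],[0.003,0,0,0,0],[0.003,0,0,0,0]]' && python3 st.py
```

```text
time_s: 14.03
eef_pos: [430.7, -50.1, -33.6]
ee_rot: [0.017, 0.986, 0.163, 0.033]
force: [-0.8, 0.5, 0.1]
grip_width: 0.001
14.0333 fix [-106.6   74.5] z -33.6 F [-0.8  0.5  0.1] Ffix [0.7 0.6] T [0.03 0.06 0.01] q [0.0169 0.986  0.1626 0.0332]
toolz fix deg [-2.55 -3.42] yawerr -0.21
bar [-104.8   40.7] tip z 11.9
crown [-104.5  113.6] tip z 7.6
time_s: 14.45
eef_pos: [444.0, -45.3, -33.4]
ee_rot: [0.016, 0.986, 0.163, 0.03]
force: [-28.3, -24.3, 16.1]
grip_width: 0.001
14.45 fix [-106.4   60.4] z -33.4 F [-28.3 -24.3  16.1] Ffix [-13.8  34.6] T [-4.11  4.48 -0.47] q [0.0165 0.986  0.1631 0.0303]
toolz fix deg [-2.44 -3.11] yawerr -0.16
bar [-104.7   26.3] tip z 12.0
crown [-104.5   99.2] tip z 8.0
```

```bash
python3 -m inch '[[0.002,0,0,0,0],[0.002,0,0,0,0],[0.002,0,0,0,0],[0.002,0,0,0,0],[0.002,0,0,0,0]]' && python3 st.py
python3 -m inch '[[0.003,0,0,0,0],[0.003,0,0,0,0],[0.003,0,0,0,0],[0.003,0,0,0,0],[0.003,0,0,0,0]]' && python3 st.py
```

```text
time_s: 14.87
eef_pos: [442.6, -45.8, -33.2]
ee_rot: [0.016, 0.986, 0.167, 0.015]
force: [-16.2, -11.7, 12.9]
grip_width: 0.001
14.8667 fix [-106.3   62. ] z -33.2 F [-16.2 -11.7  12.9] Ffix [-5.8 19.1] T [-2.08  2.61 -0.21] q [0.0161 0.9856 0.1674 0.015 ]
toolz fix deg [-2.1 -1.4] yawerr 0.3
bar [-104.6   26.5] tip z 11.1
crown [-104.9   99.5] tip z 9.4
time_s: 15.28
eef_pos: [441.0, -46.0, -33.0]
ee_rot: [0.016, 0.985, 0.172, -0.006]
force: [-21.9, -16.4, 18.4]
grip_width: -0.002
15.2833 fix [-106.1   63.5] z -33.0 F [-21.9 -16.4  18.4] Ffix [-8.3 26. ] T [-2.8   3.48 -0.22] q [ 0.0157  0.9849  0.172  -0.0061]
toolz fix deg [-1.67  0.97] yawerr 0.79
bar [-104.3   26.2] tip z 9.9
crown [-105.3   99.2] tip z 11.1
```

It works: the tilt went from -3.4° to +1.0°. One more call to pre-tilt, then lift and return.

```bash
python3 -m inch '[[0.003,0,0,0,0],[0.003,0,0,0,0],[0.003,0,0,0,0],[0.001,0,0,0,0],[-0.004,0,0,0,0]]' && python3 st.py
python3 -m inch '[[0,0,-0.020,0,0],[0,0,-0.025,0,0.058],[0.03,-0.003,-0.015,0,0.058],[0.034,-0.003,0,0,0.058],[0.034,-0.003,0,0,0.058]]' && python3 st.py
```

```text
time_s: 15.7
eef_pos: [436.1, -48.0, -32.1]
ee_rot: [0.016, 0.984, 0.175, -0.021]
force: [-0.6, -0.3, 0.3]
grip_width: 0.002
15.7 fix [-106.3   68.8] z -32.1 F [-0.6 -0.3  0.3] Ffix [-0.1  0.6] T [ 0.01 -0.06  0.05] q [ 0.0158  0.9843  0.1747 -0.0214]
toolz fix deg [-1.4  2.7] yawerr 1.09
bar [-104.6   30.3] tip z 9.6
crown [-106.   103.2] tip z 13.1
time_s: 16.12
eef_pos: [525.9, -2.9, 25.5]
ee_rot: [0.015, 0.985, 0.172, -0.023]
force: [-0.3, -1.4, 0.5]
grip_width: 0.564
16.1167 fix [-93.  -30.8] z 25.5 F [-0.3 -1.4  0.5] Ffix [-1.2  0.7] T [-0.06 -0.02  0.03] q [ 0.0146  0.9846  0.1725 -0.0231]
toolz fix deg [-1.23  2.88] yawerr 0.83
bar [-91.5 -69.5] tip z 67.1
crown [-92.6   3.4] tip z 70.8
```

```bash
python3 -m inch '[[-0.005,0,0.018,0.008,0.058],[0,0,0.016,0,0.058],[0,0,0.002,0,0.058],[0,0,0,0,0.058],[0,0,0,0,0.058]]' && python3 st.py
```

```text
time_s: 16.53
eef_pos: [527.7, -2.7, -9.7]
ee_rot: [0.016, 0.985, 0.171, -0.018]
force: [0.6, -1.3, -0.1]
grip_width: 0.678
16.5333 fix [-93.4 -32.6] z -9.7 F [ 0.6 -1.3 -0.1] Ffix [-1.4 -0.1] T [-0.03 -0.01 -0.05] q [ 0.016   0.985   0.1708 -0.0183]
toolz fix deg [-1.47  2.36] yawerr 0.63
bar [-91.9 -70.9] tip z 32.2
crown [-92.7   2.1] tip z 35.2
```

```bash
python3 -m inch '[[-0.006,0,0.005,0,0.058],[-0.001,0,0.004,0,0.058],[0,0,0.004,0,0.058],[0,0,0.003,0,0.058],[0,0,0.002,0,0.058]]' && python3 st.py
```

```text
time_s: 16.95
eef_pos: [520.5, -6.3, -22.2]
ee_rot: [0.017, 0.985, 0.171, -0.016]
force: [-10.6, 3.2, 25.9]
grip_width: 0.68
16.95 fix [-94.4 -24.6] z -22.2 F [-10.6   3.2  25.9] Ffix [6.4 9. ] T [0.66 1.22 0.14] q [ 0.0165  0.9851  0.1706 -0.0164]
toolz fix deg [-1.57  2.15] yawerr 0.61
bar [-92.8 -62.7] tip z 19.8
crown [-93.6  10.2] tip z 22.6
```

```bash
python3 -m inch '[[0,0,-0.005,0,0.066],[0.003,0,-0.003,0,0.066],[0.001,0,0,0,0.066],[0,0,0.003,0,0.066],[0,0,0.003,0,0.066]]' && sed -i 's/("bar",36.5),("crown",-36.5)/("bar",40.5),("crown",-40.5)/' st.py && python3 st.py
```

```text
time_s: 17.37
eef_pos: [525.1, -5.5, -18.8]
ee_rot: [0.017, 0.985, 0.17, -0.015]
force: [0.1, -0.1, 0.0]
grip_width: 0.775
17.3667 fix [-95.2 -29.2] z -18.8 F [ 0.1 -0.1  0. ] Ffix [-0.1 -0.1] T [ 0.02  0.02 -0.05] q [ 0.0172  0.9852  0.17   -0.0148]
toolz fix deg [-1.67  1.99] yawerr 0.54
bar [-93.5 -71.2] tip z 23.2
crown [-94.3   9.8] tip z 26.0
```

```bash
python3 -m inch '[[0,0,0.004,0,0.066],[0,0,0.003,0,0.066],[0,0,0.003,0,0.066],[0,0,0.003,0,0.066],[0,0,0.002,0,0.066]]' && python3 st.py
```

```text
time_s: 17.78
eef_pos: [528.8, -6.2, -28.0]
ee_rot: [0.019, 0.985, 0.17, -0.01]
force: [-3.0, 2.5, 15.1]
grip_width: 0.773
17.7833 fix [-97.  -32.5] z -28.0 F [-3.   2.5 15.1] Ffix [3.3 2. ] T [0.41 0.15 0.03] q [ 0.0186  0.9852  0.1702 -0.01  ]
toolz fix deg [-1.92  1.47] yawerr 0.57
bar [-95.2 -74.1] tip z 14.5
crown [-96.    6.9] tip z 16.6
```

```bash
python3 -m inch '[[-0.001,-0.009,0.0005,0,0.066],[-0.0015,-0.009,0.001,0,0.066],[-0.0015,-0.009,0.001,0,0.066],[-0.0015,-0.009,0.001,0,0.066],[-0.0015,-0.009,0.001,0,0.066]]' && python3 st.py
```

```text
time_s: 18.2
eef_pos: [520.0, 28.6, -28.2]
ee_rot: [0.026, 0.985, 0.168, 0.005]
force: [4.3, -5.7, 8.5]
grip_width: 0.773
18.2 fix [-61.3 -35.5] z -28.2 F [ 4.3 -5.7  8.5] Ffix [-6.7 -2.2] T [-0.77 -0.83 -0.15] q [0.0257 0.9854 0.1682 0.0051]
toolz fix deg [-3.  -0.1] yawerr 0.37
bar [-58.8 -75.9] tip z 15.3
crown [-59.3   5.1] tip z 15.2
```

```bash
python3 -m inch '[[-0.0015,-0.007,0.001,0,0.066],[-0.0015,-0.007,0.001,0,0.066],[-0.0015,-0.007,0.001,0,0.066],[-0.0015,-0.006,0.001,0,0.066],[-0.0015,-0.005,0.001,0,0.066]]' && python3 st.py
```

```text
time_s: 18.62
eef_pos: [516.1, 49.2, -28.8]
ee_rot: [0.035, 0.985, 0.17, 0.02]
force: [3.0, -27.1, 13.9]
grip_width: 0.772
18.6167 fix [-40.5 -38.5] z -28.8 F [  3.  -27.1  13.9] Ffix [-26.6   5.9] T [-4.36 -0.47  0.46] q [0.0352 0.9847 0.1698 0.0202]
toolz fix deg [-4.35 -1.64] yawerr 0.61
bar [-36.7 -77.7] tip z 15.7
crown [-37.6   3.2] tip z 13.4
```

```bash
python3 - <<'E'
from rig import capture,camera_model
from h import *
import cv2
p=np.load("p.npy");ims=[]
m=camera_model("wrist");np.savez("m4.npz",**m)
w=capture("wrist");cv2.imwrite("pics/w4raw.png",w)
for n in("scene","side"):
    m=camera_model(n);a=capture(n);c=proj(m,T(p,(30,0,20)))[0].astype(int)
    b=a[c[1]-35:c[1]+35,c[0]-35:c[0]+35];ims.append(cv2.resize(b,(280,280),interpolation=cv2.INTER_CUBIC))
w=cv2.resize(w[0:290],(512,290));w=cv2.resize(w,(520,295))
big=cv2.resize(cv2.imread("pics/w4raw.png")[:290,60:360],(580,560),interpolation=cv2.INTER_CUBIC)
# big scale: x 580/300=1.933 off60, y 560/290=1.931
out=np.zeros((560,800,3),np.uint8);out[:,:520]=big[:,:520];out[:280,520:]=ims[0];out[280:,520:]=ims[1]
cv2.imwrite("pics/c4.png",out)
E
```

```text
(no output)
```

View pics/c4.png

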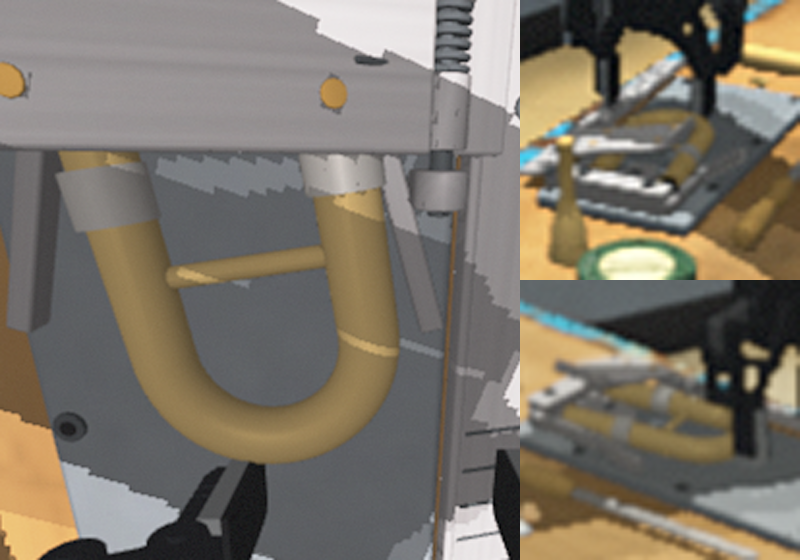

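The flap is up and clear. The slide is not home: the brace from (170,278) to (325,257) and the ferrules at (108,197) and (340,172) show it still yawed. The crown is at about (285,463), and the finger is pushing at about (245,465), left of the crown.

```bash
python3 - <<'E'
from h import *
p=np.load("p.npy");m=dict(np.load("m4.npz"))
for q,z in[((170,278),18),((325,257),18),((108,197),19),((340,172),19),((285,463),18),((180,370),18),((370,340),18),((20,325),19.5),((432,328),19.5),((28,155),19.5),((70,428),10),((500,152),45),((250,463),15)]:
    u=np.array(q)/1.932+[60,0];print(q,tofix(p,inv(m,u,z)).round(1))
E
```

```text
(170, 278) [22.8 13.4]
(325, 257) [ 28.  -23.5]
(108, 197) [41.2 24.3]
(340, 172) [ 46.9 -27.4]
(285, 463) [-28.7 -11. ]
(180, 370) [-0.9 14.1]
(370, 340) [  7.2 -34.3]
(20, 325) [11.5 50.2]
(432, 328) [ 10.9 -49.6]
(28, 155) [49.7 39.5]
(70, 428) [-21.8  49.9]
(500, 152) [ 51.3 -56.4]
(250, 463) [-30.5  -0.7]
```

The slide is yawed about +6° with the crown axis at y≈-9.5, and it is binding on the rails. My finger is pushing on the wrong side of the crown. I'll hold the bar, back off a few mm, narrow the fingers, and push on the -y side of the crown, which straightens it.

```bash
python3 -m inch '[[0,0.004,0.001,0,0.064],[0.001,0.003,0.0007,0,0.060],[0.0015,0,0.0005,0,0.056],[0.0015,0,0.0005,0,0.052],[0.0015,0,0.0005,0,0.048]]' && sed -i 's/^for nm,o.*$/h=36.5+(s["grip_width"]*85.4-58)\/2\nfor nm,o in(("bar",h),("crown",-h)):/' st.py && python3 st.py
```

```text
time_s: 19.18
eef_pos: [530.6, 44.1, -27.3]
ee_rot: [0.036, 0.985, 0.169, 0.028]
force: [-2.4, -0.6, 9.3]
grip_width: 0.566
19.1833 fix [-50.  -50.6] z -27.3 F [-2.4 -0.6  9.3] Ffix [0.2 2.5] T [ 0.03  0.33 -0.06] q [0.0359 0.9846 0.1686 0.0283]
toolz fix deg [-4.58 -2.54] yawerr 0.53
bar [-46.3 -80.3] tip z 17.4
crown [-46.9 -17. ] tip z 14.7
```

```bash
python3 -m inch '[[-0.0007,0,0.0005,0,0.045],[-0.0007,0,0.0005,0,0.042],[-0.0007,0,0.0005,0,0.039],[-0.0007,0,0.0005,0,0.036],[-0.0007,-0.002,0.0005,0,0.034]]' && python3 st.py
```

```text
time_s: 19.6
eef_pos: [537.2, 46.1, -25.0]
ee_rot: [0.037, 0.984, 0.168, 0.041]
force: [1.4, -3.8, 8.6]
grip_width: 0.402
19.6 fix [-50.3 -57.5] z -25.0 F [ 1.4 -3.8  8.6] Ffix [-4.  -0.1] T [-0.68 -0.53 -0.15] q [0.0373 0.9842 0.1681 0.0409]
toolz fix deg [-4.97 -3.93] yawerr 0.55
bar [-46.3 -79.1] tip z 20.0
crown [-46.8 -29.9] tip z 16.6
```

```bash
python3 -m inch '[[-0.002,-0.008,0.001,0,0.034],[-0.002,-0.007,0.001,0,0.034],[-0.003,-0.005,0.001,0,0.034],[-0.004,-0.004,0.001,0,0.034],[-0.004,-0.004,0.001,0,0.034]]' && python3 st.py
```

```text
time_s: 20.02
eef_pos: [533.2, 61.2, -24.0]
ee_rot: [0.046, 0.983, 0.168, 0.062]
force: [8.6, -7.6, 11.0]
grip_width: 0.402
20.0167 fix [-34.7 -58.6] z -24.0 F [ 8.6 -7.6 11. ] Ffix [-10.   -5.6] T [-1.39 -1.5   0.01] q [0.0459 0.9827 0.1683 0.0621]
toolz fix deg [-6.33 -6.16] yawerr 0.77
bar [-29.6 -78.5] tip z 21.6
crown [-30.2 -29.4] tip z 16.3
```

```bash
cat > seg.py <<'E'
from rig import capture,camera_model
from h import *
import cv2
p=np.load("p.npy");m=camera_model("wrist");a=capture("wrist")
# rectify to fixture plane z=18: 4 px/mm, x -60..60, y -50..50
src=[];dst=[]
for X,Y in((-60,-50),(-60,50),(60,50),(60,-50)):
    src.append(proj(m,T(p,(X,Y,18)))[0]);dst.append(((50-Y)*4,(60-X)*4))
H=cv2.getPerspectiveTransform(np.float32(src),np.float32(dst))
r=cv2.warpPerspective(a,H,(400,480));cv2.imwrite("pics/rect.png",r)
h=cv2.cvtColor(r,cv2.COLOR_BGR2HSV);k=cv2.inRange(h,(14,75,70),(32,255,255))
n,l,st,_=cv2.connectedComponentsWithStats(k);i=1+np.argmax(st[1:,4]);k=(l==i)
for X in range(48,-40,-6):
    c=np.where(k[(60-X)*4])[0]
    if len(c)>3:
        g=np.split(c,np.where(np.diff(c)>8)[0]+1);print(X,[(round(50-q[0]/4,1),round(50-q[-1]/4,1)) for q in g if len(q)>8])
ys,xs=np.where(k);j=np.argmax(ys);print("min x",60-ys.max()/4,"at y",50-xs[ys==ys.max()].mean()/4)
E
python3 seg.py
```

```text
42 [(np.float64(-30.8), np.float64(-35.8))]
36 [(np.float64(18.2), np.float64(15.0)), (np.float64(-21.5), np.float64(-36.5))]
30 [(np.float64(31.2), np.float64(14.0)), (np.float64(-14.5), np.float64(-37.2))]
24 [(np.float64(30.5), np.float64(-8.8)), (np.float64(-23.0), np.float64(-38.2))]
18 [(np.float64(29.5), np.float64(12.5)), (np.float64(-23.8), np.float64(-39.0))]
12 [(np.float64(28.8), np.float64(11.8)), (np.float64(-24.5), np.float64(-39.8))]
6 [(np.float64(27.8), np.float64(10.8)), (np.float64(-25.2), np.float64(-40.2))]
0 [(np.float64(27.0), np.float64(9.2)), (np.float64(-24.2), np.float64(-39.5))]
-6 [(np.float64(25.8), np.float64(4.8)), (np.float64(-20.2), np.float64(-38.0))]
-12 [(np.float64(23.0), np.float64(-35.0))]
-18 [(np.float64(18.5), np.float64(-30.5))]
-24 [(np.float64(11.2), np.float64(-23.5))]
min x -28.5 at y -5.649999999999999
```

```bash
python3 -m inch '[[-0.007,0,0.001,0,0.034],[-0.008,0,0.001,0,0.034],[-0.008,-0.001,0.001,0,0.034],[-0.007,-0.002,0.001,0,0.034],[-0.005,-0.003,0.001,0,0.034]]' && python3 st.py; python3 seg.py
```

```text
time_s: 20.48
eef_pos: [523.8, 54.4, -21.7]
ee_rot: [0.052, 0.98, 0.167, 0.093]
force: [10.5, -3.3, 9.7]
grip_width: 0.402
20.4833 fix [-38.1 -47.5] z -21.7 F [10.5 -3.3  9.7] Ffix [-6.5 -8.9] T [-0.51 -2.09 -0.18] q [0.0515 0.9803 0.1666 0.0932]
toolz fix deg [-7.52 -9.52] yawerr 0.93
bar [-32.  -64.5] tip z 24.9
crown [-32.8 -15.9] tip z 16.8
36 [(np.float64(34.0), np.float64(18.2)), (np.float64(-18.2), np.float64(-33.2))]
30 [(np.float64(34.0), np.float64(-33.5))]
24 [(np.float64(33.8), np.float64(18.0)), (np.float64(-18.8), np.float64(-33.5))]
18 [(np.float64(33.8), np.float64(17.8)), (np.float64(-18.8), np.float64(-33.8))]
12 [(np.float64(33.5), np.float64(17.8)), (np.float64(-19.0), np.float64(-33.8))]
6 [(np.float64(33.2), np.float64(17.0)), (np.float64(-18.8), np.float64(-33.8))]
0 [(np.float64(32.5), np.float64(14.8)), (np.float64(-16.5), np.float64(-33.0))]
-6 [(np.float64(30.5), np.float64(8.0)), (np.float64(-10.5), np.float64(-30.8))]
-12 [(np.float64(27.2), np.float64(-27.5))]
-18 [(np.float64(21.8), np.float64(-22.0))]
-24 [(np.float64(12.0), np.float64(-12.5))]
min x -26.25 at y -0.1346153846153868
```

The slide is now straight and centred, edges at ±33.7 with the crown at x≈-26. I'll strengthen the press, then push the last ~9 mm.

```bash
python3 -m inch '[[0.003,0,0.0025,0,0.034],[0.001,-0.001,0.002,0,0.034],[0,-0.004,0.0015,0,0.034],[0,-0.005,0.0015,0,0.034],[0,-0.005,0.0015,0,0.034]]' && python3 st.py; python3 seg.py|tail -4
```

```text
time_s: 20.95
eef_pos: [535.5, 64.4, -21.8]
ee_rot: [0.058, 0.979, 0.167, 0.106]
force: [-5.1, -10.6, 25.1]
grip_width: 0.4
20.95 fix [-32.5 -61.8] z -21.8 F [ -5.1 -10.6  25.1] Ffix [-8.3  8.3] T [-1.86  0.22 -0.39] q [0.0577 0.9786 0.1669 0.1056]
toolz fix deg [ -8.43 -10.79] yawerr 1.17
bar [-25.6 -77.8] tip z 25.0
crown [-26.6 -29.5] tip z 15.8
-12 [(np.float64(27.8), np.float64(-26.8))]
-18 [(np.float64(22.5), np.float64(-21.5))]
-24 [(np.float64(12.8), np.float64(-11.8))]
min x -26.25 at y 1.125
```

```bash
cat > flap.py <<'E'
import sys
from h import *
from rig import camera_model,capture
import cv2
p=np.load("p.npy")
# flap front-edge at fixture x=52; sample points at several y; hypothesise angle, compare with image gradient along lane
def score(m,a,name):
    g=cv2.GaussianBlur(cv2.cvtColor(a,cv2.COLOR_BGR2GRAY),(0,0),.8).astype(float)
    res=[]
    for th in np.arange(0,0.46,0.02):
        v=[]
        for y in np.arange(-38,36,1.5):
            d=y+50;z=24.5+d*np.sin(th)-1;Y=-50+d*np.cos(th)
            A,B=proj(m,T(p,[(54,Y,z),(50,Y,z)]))
            f=lambda q:g[int(round(q[1])),int(round(q[0]))] if 0<=q[1]<383 and 0<=q[0]<511 else np.nan
            v.append(f(A)-f(B))
        res.append((th,np.nanmedian(v) if np.isfinite(v).any() else 0))
    print(name,[(round(t,2),int(s)) for t,s in res])
if len(sys.argv)>1: score(dict(np.load("m4.npz")),cv2.imread("pics/w4raw.png"),"w4 (open ref)")
a=capture("wrist");score(camera_model("wrist"),a,"now")
E
python3 flap.py ref
```

```text
w4 (open ref) [(np.float64(0.0), 44), (np.float64(0.02), 44), (np.float64(0.04), 44), (np.float64(0.06), 44), (np.float64(0.08), 44), (np.float64(0.1), 44), (np.float64(0.12), 44), (np.float64(0.14), 43), (np.float64(0.16), 43), (np.float64(0.18), 43), (np.float64(0.2), 43), (np.float64(0.22), 43), (np.float64(0.24), 43), (np.float64(0.26), 43), (np.float64(0.28), 43), (np.float64(0.3), 42), (np.float64(0.32), 42), (np.float64(0.34), 42), (np.float64(0.36), 42), (np.float64(0.38), 42), (np.float64(0.4), 41), (np.float64(0.42), 41), (np.float64(0.44), 38)]
now [(np.float64(0.0), -1), (np.float64(0.02), -1), (np.float64(0.04), 0), (np.float64(0.06), 1), (np.float64(0.08), 2), (np.float64(0.1), 4), (np.float64(0.12), 7), (np.float64(0.14), 10), (np.float64(0.16), 12), (np.float64(0.18), 13), (np.float64(0.2), 13), (np.float64(0.22), 12), (np.float64(0.24), 12), (np.float64(0.26), 11), (np.float64(0.28), 11), (np.float64(0.3), 12), (np.float64(0.32), 12), (np.float64(0.34), 12), (np.float64(0.36), 12), (np.float64(0.38), 12), (np.float64(0.4), 12), (np.float64(0.42), 10), (np.float64(0.44), 9)]
```

```bash
cat > flap2.py <<'E'
from h import *
from rig import camera_model,capture
import cv2,sys
from scipy.optimize import minimize_scalar
p=np.load("p.npy")
m0={'mtx':camera_model("wrist")["mtx"],'camera_from_world':np.array([[0.999999715,4.15178216e-04,-6.29972459e-04,-524.173719],[5.84657598e-04,-.954183548,.299221349,-37.9094647],[-4.7687917e-04,-.299221632,-.954183519,379.360802],[0,0,0,1]])}
zt=28.
D=[tofix(p,inv(m0,np.array(q)/1.5625,zt)) for q in((263,97),(326,72))]
print("dots",np.round(D,1))
def P(d,th):
    r,h=d[1]+50,zt-24.5
    return (d[0],-50+r*np.cos(th)-h*np.sin(th),24.5+r*np.sin(th)+h*np.cos(th))
def theta(m,obs):
    f=lambda th:sum(np.sum((proj(m,T(p,P(d,th)))[0]-o)**2) for d,o in zip(D,obs) if o is not None)
    r=minimize_scalar(f,bounds=(-.1,.6),method="bounded");print("theta",r.x.round(3),"rms px",np.sqrt(r.fun/2).round(1))
theta(dict(np.load("m4.npz")),[(66.2,41.4),(232.4,48.1)])
a=capture("wrist");m=camera_model("wrist");cv2.imwrite("pics/now.png",a)
k=cv2.inRange(cv2.cvtColor(a,cv2.COLOR_BGR2HSV),(12,90,70),(32,255,255))
for i,d in enumerate(D): print("pred",[ (th,proj(m,T(p,P(d,th)))[0].round()) for th in(.1,.4)])
n,l,st,c=cv2.connectedComponentsWithStats(k)
C=[c[i] for i in range(1,n) if 12<st[i,4]<400 and c[i][1]<170];print(np.round(C))
for i,d in enumerate(D):
    best=[(min(np.hypot(*(proj(m,T(p,P(d,th)))[0]-q)) for th in np.arange(0,.45,.01)),tuple(q)) for q in C];b=min(best);print(i,b)
    o=[None,None];o[i]=b[1];theta(m,o)
E
python3 flap2.py
```

```text
dots [[ 60.1  25.9]
 [ 60.4 -24.6]]
theta 0.332 rms px 1.7
pred [(0.1, array([30., 90.])), (0.4, array([13., 99.]))]
pred [(0.1, array([190.,  88.])), (0.4, array([198.,  90.]))]
[[186.  15.]
 [192.  88.]
 [ 17.  90.]
 [259. 112.]
 [395. 154.]
 [396. 162.]]
0 (np.float64(4.14306157543054), (np.float64(17.481060606060606), np.float64(90.12878787878788)))
theta 0.239 rms px 2.9
1 (np.float64(0.25534977222854377), (np.float64(191.54193548387096), np.float64(87.92903225806451)))
theta 0.178 rms px 0.2
```

The flap is at about 0.18–0.27 rad, so still clear of the brass. Continuing the last push.

```bash
python3 -m inch '[[-0.005,-0.002,0.001,0,0.034],[-0.005,-0.005,0.001,0,0.034],[-0.004,-0.006,0.001,0,0.034],[-0.003,-0.006,0.0012,0,0.034],[-0.003,-0.006,0.0012,0,0.034]]' && python3 st.py; python3 seg.py|tail -5; python3 flap2.py | grep -A1 -E '^[01] '
```

```text
time_s: 21.52
eef_pos: [534.5, 74.4, -19.8]
ee_rot: [0.067, 0.975, 0.168, 0.133]
force: [6.6, -42.0, 18.3]
grip_width: 0.401
21.5167 fix [-22.7 -64.1] z -19.8 F [  6.6 -42.   18.3] Ffix [-41.8   7.4] T [-7.05 -1.55 -0.8 ] q [0.0666 0.9746 0.1675 0.1329]
toolz fix deg [ -9.87 -13.65] yawerr 1.74
bar [-14.5 -77.7] tip z 27.6
crown [-15.9 -29.8] tip z 15.9
0 [(np.float64(31.0), np.float64(5.8)), (np.float64(-8.5), np.float64(-30.8))]
-6 [(np.float64(27.5), np.float64(-27.5))]
-12 [(np.float64(22.5), np.float64(-20.8))]
-18 [(np.float64(13.0), np.float64(-12.8))]
min x -20.5 at y 0.36363636363636687
0 (np.float64(4.512313529362975), (np.float64(32.37440758293839), np.float64(124.35071090047393)))
theta 0.131 rms px 3.2
1 (np.float64(0.9457428086682373), (np.float64(194.66417910447763), np.float64(118.43283582089552)))
theta 0.116 rms px 0.7
```

```bash
cat > chk.py <<'E'
from h import *
from rig import camera_model,capture
import cv2
p=np.load("p.npy")
def rect(m,a,z):
    s=[proj(m,T(p,(X,Y,z)))[0] for X,Y in((-50,-65),(-50,65),(50,65),(50,-65))]
    d=[((65-Y)*4,(50-X)*4) for X,Y in((-50,-65),(-50,65),(50,65),(50,-65))]
    return cv2.warpPerspective(a,cv2.getPerspectiveTransform(np.float32(s),np.float32(d)),(520,400))
a0=cv2.imread("pics/w4raw.png");m0=dict(np.load("m4.npz"));m=camera_model("wrist");a=capture("wrist")
for nm,z,x,y in(("railL",19.5,14,48),("railR",19.5,14,-48),("screw",10,-21.8,49.9)):
    A,B=rect(m0,a0,z),rect(m,a,z);cx,cy=int((65-y)*4),int((50-x)*4);h=26
    t=A[cy-h:cy+h,cx-h:cx+h];S=B[max(0,cy-h-28):cy+h+28,max(0,cx-h-28):cx+h+28]
    r=cv2.matchTemplate(S,t,cv2.TM_CCOEFF_NORMED);_,v,_,l=cv2.minMaxLoc(r)
    print(nm,"score",round(v,2),"dx",-(l[1]+max(0,cy-h-28)-(cy-h))/4,"dy",-(l[0]+max(0,cx-h-28)-(cx-h))/4)
E
python3 chk.py
```

```text
railL score 0.89 dx 1.5 dy -0.25
railR score 0.75 dx 2.0 dy 0.25
screw score 0.75 dx 0.25 dy 0.0
```

```bash
python3 -m inch '[[0,0,0.003,0,0.030],[-0.002,-0.003,0.002,0,0.028],[-0.002,-0.007,0.002,0,0.028],[-0.002,-0.008,0.002,0,0.028],[-0.002,-0.008,0.002,0,0.028]]' && python3 st.py; python3 seg.py|tail -5; python3 flap2.py | grep -A1 -E '^[01] '; python3 chk.py
```

```text
time_s: 22.08
eef_pos: [542.2, 87.9, -19.2]
ee_rot: [0.075, 0.971, 0.167, 0.155]
force: [-5.7, -12.6, 37.4]
grip_width: 0.329
22.0833 fix [-12.4 -75.8] z -19.2 F [ -5.7 -12.6  37.4] Ffix [-10.    9.5] T [-2.77 -0.57 -0.68] q [0.0747 0.9709 0.1668 0.1546]
toolz fix deg [-11.13 -15.87] yawerr 2.15
bar [ -3.2 -84.4] tip z 27.7
crown [ -4.8 -43. ] tip z 15.8
0 [(np.float64(29.5), np.float64(4.0)), (np.float64(-11.2), np.float64(-33.0))]
-6 [(np.float64(26.5), np.float64(-29.8))]
-12 [(np.float64(22.0), np.float64(-1.2)), (np.float64(-15.0), np.float64(-24.8))]
-18 [(np.float64(14.0), np.float64(7.2))]
min x -20.5 at y 10.5
0 (np.float64(108.39963591614215), (np.float64(6.775862068965517), np.float64(53.60344827586207)))
theta -0.1 rms px 72.1
1 (np.float64(1.7184744114422328), (np.float64(171.04651162790697), np.float64(155.48062015503876)))
theta 0.147 rms px 1.2
railL score 0.24 dx -7.0 dy -3.75
railR score 0.79 dx 3.0 dy 0.75
screw score 0.83 dx 0.25 dy 0.0
```

The finger slipped past the crown's side. The slide did not move under more than 40 N (crown reading -20.5 both times), so it may be at the stop. I'll lift straight up in the world frame and measure properly from an untilted pose.

```bash
python3 -m inch '[[0.003,0.002,-0.0094,0,0.028],[0.004,0.004,-0.014,0,0.028],[0.006,0.006,-0.019,0,0.028],[0.005,0.006,-0.019,0,0.028],[0,0,0,0,0.028]]' && python3 st.py; python3 seg.py; python3 flap2.py | tail -12; python3 chk.py
```

```text
time_s: 22.65
eef_pos: [544.7, 84.3, 49.2]
ee_rot: [0.074, 0.971, 0.167, 0.156]
force: [0.3, -0.1, 0.5]
grip_width: 0.331
22.65 fix [-16.6 -76.9] z 49.2 F [ 0.3 -0.1  0.5] Ffix [-0.2 -0.2] T [-0.    0.13  0.03] q [0.0735 0.9707 0.1673 0.1561]
toolz fix deg [-11.02 -16.06] yawerr 2.22
bar [ -7.4 -85.5] tip z 96.1
crown [ -9.1 -44. ] tip z 84.1
42 [(np.float64(33.2), np.float64(17.8)), (np.float64(-19.0), np.float64(-34.0))]
36 [(np.float64(32.8), np.float64(17.0)), (np.float64(10.5), np.float64(-34.5))]
30 [(np.float64(32.5), np.float64(16.8)), (np.float64(-20.0), np.float64(-34.8))]
24 [(np.float64(32.0), np.float64(16.5)), (np.float64(-20.2), np.float64(-35.2))]
18 [(np.float64(31.5), np.float64(16.0)), (np.float64(-20.8), np.float64(-35.5))]
12 [(np.float64(31.2), np.float64(15.8)), (np.float64(-20.8), np.float64(-35.5))]
6 [(np.float64(30.5), np.float64(13.5)), (np.float64(-18.8), np.float64(-34.8))]
0 [(np.float64(28.8), np.float64(7.8)), (np.float64(-13.5), np.float64(-32.8))]
-6 [(np.float64(25.0), np.float64(-29.0))]
-12 [(np.float64(19.5), np.float64(-23.8))]
-18 [(np.float64(10.0), np.float64(-14.2))]
min x -20.5 at y -0.25
 [ 53.  59.]
 [163.  62.]
 [333.  84.]
 [ 67. 105.]
 [168. 104.]
 [356. 140.]
 [271. 150.]
 [324. 166.]]
0 (np.float64(4.873935097184752), (np.float64(66.53424657534246), np.float64(105.24657534246575)))
theta 0.063 rms px 3.4
1 (np.float64(2.1355798370507446), (np.float64(167.61111111111111), np.float64(103.61111111111111)))
theta -0.095 rms px 1.2
railL score 0.68 dx 7.0 dy -1.75
railR score 0.89 dx 0.0 dy -0.25
screw score 0.8 dx 0.25 dy 0.0
```

The slide is yawed ~2–3° and 2–3 mm short, so it needs a final push. First I'll remove the accumulated tilt at the plate edge again.

```bash
sed -i 's/-43.5\*M/-(36+9*s["grip_width"])*M/' st.py; python3 -m inch '[[-0.030,0.010,0,0,0.0],[-0.030,0.020,0,0,0.0],[-0.030,0.022,0,0,0.0],[-0.030,0.022,0,0,0.0],[-0.030,0.020,0,0,0.0]]' && python3 st.py
```

```text
time_s: 23.22
eef_pos: [435.1, -51.7, 17.1]
ee_rot: [0.071, 0.971, 0.172, 0.151]
force: [0.7, -0.6, 0.3]
grip_width: -0.006
23.2167 fix [-109.5   71. ] z 17.1 F [ 0.7 -0.6  0.3] Ffix [-0.8 -0.5] T [ 0.13  0.12 -0.01] q [0.0715 0.9708 0.1718 0.1513]
toolz fix deg [-10.64 -15.62] yawerr 2.64
bar [-102.5   73.8] tip z 53.0
crown [-103.1   87.7] tip z 49.1
```

```bash
python3 -m inch '[[-0.001,-0.003,0.014,0,0],[-0.003,-0.003,0.014,0,0],[-0.002,-0.002,0.012,0,0],[0,0,0,0,0],[0,0,0,0,0]]' && python3 st.py
```

```text
time_s: 23.63
eef_pos: [432.3, -54.7, -30.6]
ee_rot: [0.07, 0.973, 0.166, 0.145]
force: [-0.0, 0.7, -0.1]
grip_width: 0.001
23.6333 fix [-111.5   74.6] z -30.6 F [-0.   0.7 -0.1] Ffix [ 0.6 -0.2] T [0.04 0.14 0.03] q [0.0701 0.9728 0.1662 0.1454]
toolz fix deg [-10.49 -14.94] yawerr 1.85
bar [-104.6   76.7] tip z 5.5
crown [-105.1   91.3] tip z 1.6
```

```bash
python3 -m inch '[[0.008,0,0.001,0,0],[0.005,0,0.001,0,0],[0.004,0,0.001,0,0],[0.004,0,0.0005,0,0],[0.004,0,0.0005,0,0]]' && python3 st.py
python3 -m inch '[[0.004,0,0.0005,0,0],[0.004,0,0.0005,0,0],[0.004,0,0.0005,0,0],[0.004,0,0.0005,0,0],[0.004,0,0.0005,0,0]]' && python3 st.py
```

```text
time_s: 24.05
eef_pos: [452.9, -45.0, -28.9]
ee_rot: [0.068, 0.973, 0.167, 0.141]
force: [-42.4, -48.0, 13.1]
grip_width: -0.002
24.05 fix [-109.    51.9] z -28.9 F [-42.4 -48.   13.1] Ffix [-31.6  55.7] T [-7.8   6.42 -3.19] q [0.0684 0.9734 0.1672 0.1409]
toolz fix deg [-10.2 -14.5] yawerr 1.85
bar [-102.4   53.9] tip z 7.1
crown [-102.8   68.2] tip z 3.4
time_s: 24.47
eef_pos: [451.1, -45.4, -29.5]
ee_rot: [0.065, 0.976, 0.167, 0.12]
force: [-37.5, -32.1, 26.0]
grip_width: -0.003
24.4667 fix [-108.8   53.7] z -29.5 F [-37.5 -32.1  26. ] Ffix [-18.2  45.9] T [-5.75  5.04 -2.02] q [0.0653 0.9764 0.1674 0.1197]
toolz fix deg [ -9.51 -12.21] yawerr 1.5
bar [-102.6   54.2] tip z 6.7
crown [-103.    68.6] tip z 3.6
```

```bash
python3 -m inch '[[0.0035,0,0.0005,0,0],[0.0035,0,0.0005,0,0],[0.0035,0,0.0005,0,0],[0.0035,0,0.0005,0,0],[0.0035,0,0.0005,0,0]]' >/dev/null
python3 -m inch '[[0.0035,0,0.0005,0,0],[0.0035,0,0.0005,0,0],[0.0035,0,0.0005,0,0],[0.0035,0,0.0005,0,0],[0.0035,0,0.0005,0,0]]' && python3 st.py
python3 -m inch '[[0.0035,0,0.0003,0,0],[0.0035,0,0.0003,0,0],[0.0035,0,0.0003,0,0],[0.0035,0,0.0003,0,0],[0.0035,0,0.0003,0,0]]' >/dev/null
python3 -m inch '[[0.0035,0,0.0003,0,0],[0.0035,0,0.0003,0,0],[0.0035,0,0.0003,0,0],[0.0035,0,0.0003,0,0],[0.0035,0,0.0003,0,0]]' && python3 st.py
```

```text
time_s: 25.3
eef_pos: [446.1, -42.8, -31.4]
ee_rot: [0.059, 0.981, 0.17, 0.077]
force: [-18.1, -11.0, 9.9]
grip_width: 0.001
25.3 fix [-104.6   57.6] z -31.4 F [-18.1 -11.    9.9] Ffix [-4.5 20.7] T [-2.01  2.92 -0.61] q [0.0591 0.9808 0.1696 0.0765]
toolz fix deg [-8.05 -7.54] yawerr 1.14
bar [-99.4  54.9] tip z 4.9
crown [-99.7  69.9] tip z 2.9
time_s: 26.13
eef_pos: [441.4, -39.9, -32.9]
ee_rot: [0.056, 0.983, 0.174, 0.03]
force: [-22.3, -19.2, 19.6]
grip_width: -0.005
26.1333 fix [-100.5   61.2] z -32.9 F [-22.3 -19.2  19.6] Ffix [-10.9  27.3] T [-3.4   3.57 -0.76] q [0.0562 0.9827 0.1742 0.0296]
toolz fix deg [-6.88 -2.34] yawerr 1.23
bar [-96.   55.3] tip z 3.0
crown [-96.3  69.9] tip z 2.5
```

```bash
python3 -m inch '[[0.0035,0.001,0,0,0],[0.0035,0.001,0,0,0],[0.0035,0.001,0,0,0],[0.0035,0.001,0,0,0],[0.0035,0.001,0,0,0]]' >/dev/null
python3 -m inch '[[0.0035,0.001,0,0,0],[0.0035,0.001,0,0,0],[0.0035,0.001,0,0,0],[0.0035,0.001,0,0,0],[-0.004,0,-0.002,0,0]]' && python3 st.py
```

```text
time_s: 26.97
eef_pos: [433.3, -41.6, -30.0]
ee_rot: [0.052, 0.983, 0.177, -0.017]
force: [0.4, 0.7, -0.4]
grip_width: 0.001
26.9667 fix [-99.4  69.4] z -30.0 F [ 0.4  0.7 -0.4] Ffix [ 0.5 -0.6] T [ 0.03 -0.06 -0.02] q [ 0.0516  0.9826  0.1775 -0.0169]
toolz fix deg [-5.54  2.81] yawerr 1.32
bar [-95.8  60.1] tip z 5.4
crown [-96.1  75.2] tip z 6.2
```

```bash
python3 -m inch '[[0,0,-0.030,0,0],[0,0,-0.030,0.022,0.049],[0.034,-0.013,0,0,0.049],[0.034,-0.013,0,0,0.049],[0.034,-0.013,0,0,0.049]]' && python3 st.py
python3 -m inch '[[0,0,0.012,0,0.049],[0,0,0.010,0,0.049],[0,0,0,0,0.049],[0,0,0,0,0.049],[0,0,0,0,0.049]]' && python3 st.py; python3 seg.py; python3 chk.py;  python3 flap2.py | grep -A1 -E '^[01] '
```

```text
time_s: 27.38
eef_pos: [516.5, 34.4, 27.0]
ee_rot: [0.053, 0.985, 0.162, -0.016]
force: [0.1, -1.4, 0.9]
grip_width: 0.557
27.3833 fix [-54.6 -34.1] z 27.0 F [ 0.1 -1.4  0.9] Ffix [-1.3  0.3] T [0.07 0.01 0.  ] q [ 0.0533  0.9851  0.1625 -0.0164]
toolz fix deg [-5.7   2.88] yawerr -0.42
bar [-50.8 -67.4] tip z 66.2
crown [-50.3  -4.9] tip z 69.3
time_s: 27.8
eef_pos: [519.1, 35.2, 4.8]
ee_rot: [0.055, 0.985, 0.164, -0.015]
force: [0.1, 0.0, 0.6]
grip_width: 0.572
27.8 fix [-54.7 -36.8] z 4.8 F [0.1 0.  0.6] Ffix [ 0.  -0.1] T [ 0.04 -0.01 -0.  ] q [ 0.0545  0.9848  0.1644 -0.0148]
toolz fix deg [-5.87  2.7 ] yawerr -0.19
bar [-50.6 -70.6] tip z 44.2
crown [-50.4  -6.9] tip z 47.2
48 [(np.float64(-18.8), np.float64(-33.5))]
42 [(np.float64(33.5), np.float64(17.2)), (np.float64(-19.0), np.float64(-34.0))]
36 [(np.float64(33.2), np.float64(17.0)), (np.float64(7.0), np.float64(-34.5))]
30 [(np.float64(32.8), np.float64(16.2)), (np.float64(-19.8), np.float64(-34.8))]
24 [(np.float64(32.5), np.float64(16.2)), (np.float64(-20.2), np.float64(-35.2))]
18 [(np.float64(32.0), np.float64(15.8)), (np.float64(-20.8), np.float64(-35.8))]
12 [(np.float64(31.8), np.float64(15.2)), (np.float64(-20.8), np.float64(-35.8))]
6 [(np.float64(30.8), np.float64(13.5)), (np.float64(-19.2), np.float64(-34.8))]
0 [(np.float64(28.8), np.float64(8.5)), (np.float64(-14.2), np.float64(-32.8))]
-6 [(np.float64(25.2), np.float64(-29.0))]
-12 [(np.float64(19.8), np.float64(-23.5))]
-18 [(np.float64(9.0), np.float64(-12.8))]
min x -20.0 at y 1.875
railL score 0.99 dx -0.25 dy 0.0
railR score 0.83 dx -2.75 dy -1.25
screw score 0.99 dx 0.0 dy 0.0
0 (np.float64(0.8440435001722609), (np.float64(115.54736842105264), np.float64(24.978947368421053)))
theta 0.088 rms px 0.6
1 (np.float64(2.5119190874684776), (np.float64(224.57), np.float64(23.59)))
theta 0.123 rms px 1.8
```

The flap is resting on the legs at about 0.09 rad. The slide is about 2–3 mm short with ~2–3° yaw, so I'm pressing again.

```bash
python3 -m inch '[[0,0,0.009,0,0.049],[0,0,0.006,0,0.049],[0,0,0,0,0.049],[0,0,0,0,0.049],[0,0,0,0,0.049]]' && python3 st.py
python3 -m inch '[[0,0,0.004,0,0.049],[0,0,0.004,0,0.049],[0,0,0.003,0,0.049],[0,0,0.003,0,0.049],[0,0,0.003,0,0.049]]' && python3 st.py
```

```text
time_s: 28.37
eef_pos: [519.2, 32.5, -10.7]
ee_rot: [0.055, 0.985, 0.164, -0.014]
force: [-0.2, 0.0, 0.4]
grip_width: 0.574
28.3667 fix [-57.3 -36. ] z -10.7 F [-0.2  0.   0.4] Ffix [0.1 0.2] T [ 0.05 -0.03  0.02] q [ 0.0547  0.9849  0.1636 -0.014 ]
toolz fix deg [-5.91  2.62] yawerr -0.28
bar [-53.3 -69.9] tip z 28.7
crown [-52.9  -5.9] tip z 31.6
time_s: 28.78
eef_pos: [522.0, 30.8, -23.3]
ee_rot: [0.056, 0.985, 0.164, -0.01]
force: [-9.2, 5.7, 35.1]
grip_width: 0.581
28.7833 fix [-59.8 -38.1] z -23.3 F [-9.2  5.7 35.1] Ffix [8.4 6.8] T [0.73 1.   0.01] q [ 0.0557  0.9849  0.1638 -0.0103]
toolz fix deg [-6.09  2.22] yawerr -0.25
bar [-55.5 -72. ] tip z 16.4
crown [-55.3  -7.4] tip z 18.9
```

```bash
python3 -m inch '[[-0.001,-0.009,0,0,0.049],[-0.0015,-0.008,0.0005,0,0.049],[-0.002,-0.007,0.001,0,0.049],[-0.003,-0.004,0.001,0,0.049],[-0.003,-0.003,0.001,0,0.049]]' && python3 st.py;  python3 seg.py | tail -9; python3 flap2.py | grep -A1 -E '^[01] '
```

```text
time_s: 29.2
eef_pos: [516.3, 53.3, -21.8]
ee_rot: [0.061, 0.985, 0.163, 0.007]
force: [6.6, -3.4, 7.9]
grip_width: 0.572
29.2 fix [-36.7 -40. ] z -21.8 F [ 6.6 -3.4  7.9] Ffix [-5.3 -5.1] T [-0.62 -1.14 -0.04] q [0.0614 0.9847 0.1627 0.0066]
toolz fix deg [-7.05  0.43] yawerr -0.28
bar [-31.8 -72.2] tip z 18.8
crown [-31.5  -8.4] tip z 19.2
24 [(np.float64(32.8), np.float64(15.8)), (np.float64(-20.2), np.float64(-35.2))]
18 [(np.float64(32.2), np.float64(15.5)), (np.float64(-20.5), np.float64(-35.5))]
12 [(np.float64(32.0), np.float64(14.8)), (np.float64(-20.8), np.float64(-35.8))]
6 [(np.float64(31.2), np.float64(12.8)), (np.float64(-19.0), np.float64(-34.8))]
0 [(np.float64(29.5), np.float64(7.2)), (np.float64(-13.8), np.float64(-32.8))]
-6 [(np.float64(26.2), np.float64(-29.2))]
-12 [(np.float64(21.0), np.float64(-24.0))]
-18 [(np.float64(11.8), np.float64(-14.5))]
min x -20.5 at y -0.875
0 (np.float64(2.2589046886449706), (np.float64(63.24390243902439), np.float64(72.44878048780488)))
theta 0.339 rms px 1.6
1 (np.float64(0.8144608648874618), (np.float64(218.9798657718121), np.float64(70.91275167785236)))
theta 0.274 rms px 0.6
```

```bash
python3 -m inch '[[-0.003,-0.004,0.001,0,0.049],[-0.004,-0.004,0.001,0,0.049],[-0.004,-0.004,0.001,0,0.049],[-0.004,-0.005,0.001,0,0.049],[-0.003,-0.005,0.001,0,0.049]]' && python3 st.py;  python3 seg.py | tail -9; python3 flap2.py | grep -A1 -E '^[01] '
```

```text
time_s: 29.72
eef_pos: [513.9, 55.2, -19.1]
ee_rot: [0.076, 0.983, 0.168, 0.029]
force: [8.9, -28.2, 8.5]
grip_width: 0.575
29.7167 fix [-34.1 -38.4] z -19.1 F [  8.9 -28.2   8.5] Ffix [-29.6   0.8] T [-4.69 -1.67  0.58] q [0.0756 0.9825 0.1677 0.0291]
toolz fix deg [-9.05 -1.88] yawerr 0.51
bar [-27.3 -69.1] tip z 22.5
crown [-27.9  -5. ] tip z 20.5
24 [(np.float64(35.0), np.float64(18.2)), (np.float64(-18.2), np.float64(-33.2))]
18 [(np.float64(34.8), np.float64(18.0)), (np.float64(-18.2), np.float64(-33.2))]
12 [(np.float64(34.5), np.float64(17.5)), (np.float64(-18.2), np.float64(-33.2))]
6 [(np.float64(33.8), np.float64(15.0)), (np.float64(-16.2), np.float64(-32.2))]
0 [(np.float64(31.8), np.float64(8.8)), (np.float64(-10.0), np.float64(-30.0))]
-6 [(np.float64(28.8), np.float64(-26.5))]
-12 [(np.float64(23.2), np.float64(-21.0))]
-18 [(np.float64(14.0), np.float64(-12.0))]
min x -20.5 at y 0.25
0 (np.float64(2.8250309174737844), (np.float64(88.62913907284768), np.float64(82.03311258278146)))
theta 0.14 rms px 2.0
1 (np.float64(0.38821559984701465), (np.float64(227.73684210526315), np.float64(82.26315789473684)))
theta 0.002 rms px 0.3
```

```bash
python3 -m inch '[[0,0.001,0.004,0,0.049],[0,0,0.004,0,0.049],[-0.001,-0.003,0.003,0,0.049],[-0.002,-0.006,0.003,0,0.049],[-0.002,-0.006,0.003,0,0.049]]' && python3 st.py;  python3 seg.py | tail -7; python3 flap2.py | grep -A1 -E '^[01] '; python3 chk.py
```

```text
time_s: 30.23
eef_pos: [522.4, 57.2, -26.0]
ee_rot: [0.084, 0.981, 0.168, 0.046]
force: [-0.2, -32.1, 36.3]
grip_width: 0.575
30.2333 fix [-35. -47.] z -26.0 F [ -0.2 -32.1  36.3] Ffix [-30.3  10.6] T [-5.95 -0.41  0.2 ] q [0.0838 0.9811 0.1681 0.0463]
toolz fix deg [-10.29  -3.66] yawerr 0.76
bar [-27.2 -76.4] tip z 16.4
crown [-28.  -12.4] tip z 12.4
12 [(np.float64(33.2), np.float64(16.0)), (np.float64(-19.2), np.float64(-34.2))]
6 [(np.float64(32.8), np.float64(13.2)), (np.float64(-17.0), np.float64(-33.0))]
0 [(np.float64(30.8), np.float64(6.0)), (np.float64(-10.2), np.float64(-31.0))]
-6 [(np.float64(27.5), np.float64(-27.2))]
-12 [(np.float64(22.2), np.float64(-21.8))]
-18 [(np.float64(12.8), np.float64(-11.2))]
min x -20.25 at y 0.14999999999999858
0 (np.float64(5.110239728472759), (np.float64(30.759493670886076), np.float64(95.70253164556962)))
theta 0.388 rms px 3.6
1 (np.float64(0.18708779995441263), (np.float64(215.38235294117646), np.float64(88.78823529411764)))
theta 0.389 rms px 0.1
railL score 0.89 dx 2.25 dy -0.75
railR score 0.88 dx 0.25 dy 0.0
screw score 0.81 dx 0.25 dy 0.0
```

With the flap wide open (0.39), the slide straight and 30 N on the crown, the slide does not move. One firmer push will confirm it is against the stop.

```bash
python3 -m inch '[[-0.003,-0.004,0.001,0,0.049],[-0.003,-0.008,0.001,0,0.049],[-0.003,-0.008,0.001,0,0.049],[-0.003,-0.009,0.0015,0,0.049],[-0.002,-0.009,0.0015,0,0.049]]' && python3 st.py;  python3 seg.py | tail -7; python3 flap2.py | grep -A1 -E '^[01] '
```

```text
time_s: 30.8
eef_pos: [525.6, 57.9, -23.6]
ee_rot: [0.11, 0.975, 0.179, 0.068]
force: [6.7, -60.5, 17.9]
grip_width: 0.575
30.8 fix [-35.4 -50.3] z -23.6 F [  6.7 -60.5  17.9] Ffix [-59.4  13.3] T [-10.15  -1.38   0.21] q [0.1101 0.9752 0.1793 0.068 ]
toolz fix deg [-13.52  -5.77] yawerr 2.48
bar [-24.3 -78.1] tip z 19.2
crown [-27.1 -14.3] tip z 13.3
12 [(np.float64(32.5), np.float64(15.2)), (np.float64(-20.0), np.float64(-35.0))]
6 [(np.float64(31.8), np.float64(12.2)), (np.float64(-17.2), np.float64(-34.0))]
0 [(np.float64(30.0), np.float64(4.0)), (np.float64(-9.8), np.float64(-31.8))]
-6 [(np.float64(26.8), np.float64(-28.5))]
-12 [(np.float64(21.2), np.float64(-23.0))]
-18 [(np.float64(12.5), np.float64(-12.0))]
min x -20.5 at y -0.4047619047619051
0 (np.float64(5.0549624139977105), (np.float64(33.88581314878893), np.float64(103.79930795847751)))
theta 0.28 rms px 3.6
1 (np.float64(0.5854132766872195), (np.float64(215.375), np.float64(98.92261904761905)))
theta 0.293 rms px 0.4
```

There was no movement at 60 N (crown -20.5, unchanged), so the legs are against the stop and the camera carries an offset of about 2–3 mm. Backing off the crown first, then letting go of the bar and rising clear.

```bash
python3 -m inch '[[0,0.006,0.001,0,0.049],[0,0.006,0.0005,0,0.049],[0.001,0.003,-0.008,0,0.049],[0.002,0.006,-0.020,0,0.049],[0.003,0.008,-0.030,0,0.049]]' && python3 st.py
python3 -m inch '[[0,0,-0.02,0,0.049],[0,0,0,0,0.049],[0,0,0,0,0.049],[0,0,0,0,0.049],[0,0,0,0,0.049]]' && python3 st.py;  python3 seg.py; python3 flap2.py | grep -A1 -E '^[01] '; python3 chk.py
```

```text
time_s: 31.32
eef_pos: [531.5, 40.4, 38.4]
ee_rot: [0.111, 0.975, 0.179, 0.066]
force: [0.6, 0.9, -0.5]
grip_width: 0.575
31.3167 fix [-53.9 -50.2] z 38.4 F [ 0.6  0.9 -0.5] Ffix [ 0.7 -0.9] T [ 0.14  0.02 -0.09] q [0.1109 0.9754 0.1787 0.0663]
toolz fix deg [-13.59  -5.56] yawerr 2.39
bar [-42.8 -78.1] tip z 81.1
crown [-45.4 -14.3] tip z 75.4
time_s: 31.73
eef_pos: [529.5, 45.5, 63.2]
ee_rot: [0.111, 0.975, 0.179, 0.07]
force: [0.2, -0.9, 0.1]
grip_width: 0.573
31.7333 fix [-48.3 -50. ] z 63.2 F [ 0.2 -0.9  0.1] Ffix [-1.   0.1] T [ 0.08  0.06 -0.01] q [0.1111 0.9751 0.179  0.0697]
toolz fix deg [-13.66  -5.94] yawerr 2.47
bar [-37.2 -77.5] tip z 106.1
crown [-39.9 -13.9] tip z 99.9
48 [(np.float64(-18.5), np.float64(-33.2))]
42 [(np.float64(33.8), np.float64(18.0)), (np.float64(-18.8), np.float64(-33.5))]
36 [(np.float64(33.5), np.float64(-33.8))]
30 [(np.float64(33.0), np.float64(17.5)), (np.float64(-19.2), np.float64(-34.2))]
24 [(np.float64(32.5), np.float64(17.2)), (np.float64(-19.8), np.float64(-34.5))]
18 [(np.float64(32.2), np.float64(17.0)), (np.float64(-20.0), np.float64(-34.8))]
12 [(np.float64(32.0), np.float64(16.5)), (np.float64(-20.0), np.float64(-34.8))]
6 [(np.float64(31.0), np.float64(14.2)), (np.float64(-18.2), np.float64(-33.8))]
0 [(np.float64(29.0), np.float64(9.0)), (np.float64(-12.5), np.float64(-31.5))]
-6 [(np.float64(25.5), np.float64(-28.2))]
-12 [(np.float64(19.8), np.float64(-22.2))]
-18 [(np.float64(9.0), np.float64(-11.2))]
min x -19.5 at y -1.75
0 (np.float64(2.1471901183937305), (np.float64(126.46153846153847), np.float64(35.43076923076923)))
theta 0.112 rms px 1.5
1 (np.float64(0.8710865592902054), (np.float64(216.39285714285714), np.float64(39.232142857142854)))
theta -0.1 rms px 0.4
railL score 0.8 dx 0.25 dy 0.25
railR score 0.81 dx -0.25 dy -0.75
screw score 0.8 dx 0.5 dy 0.0
```

```bash
python3 -c "
from rig import finish_job
print(finish_job())"
```

```text
the job is handed in; nothing more can be done
None
```

I handed the job in with the slide pushed up against what I take to be the end stop and the flap down on the legs, but the bar was not held pressed the whole way. I am also not certain both leg ends are fully home. The robot was clear of everything, at about 32 of the 40 s.

**What I did:** I pressed the bar with one fingertip and pushed the slide's U bend with the other. Under load the tool kept tilting, and the slide turned in the lane and jammed. I straightened it while holding the bar, and took out the tilt twice by leaning the closed fingertips against the fixture plate, with up to about 56 N.

**What went wrong:**
- **Bar released early:** with the crown 2–3 mm short by the camera, the finger slipped off the U bend, so I let go once. The flap came down on the slide while it was still. I then pressed the bar again and pushed again.
- **Flap low at times while pushing:** the image estimate read about 0.12–0.15 rad during the push from -26 to -20.5 mm. It fell to between 0 and 0.14 while I straightened the slide after re-pressing. That is below the 0.16 needed for free passage, so a light scrape cannot be ruled out.

**Last checks:**
- **Against the stop:** the crown did not move under 30 N and then 60 N, with the flap read at about 0.39 and 0.28 rad.
- **Crown position:** the camera put it at x = -19.5 to -20.5 mm, against -17 when fully home. After correcting for the bias seen on the rails I get about -18, so it may be 1–3 mm short.
- **Yaw:** about 2–3° of yaw remained, so one leg end could be 1–2 mm short.
- **Flap after release:** one marker on the flap gave 0.11 rad, which fits it resting on the legs. The other gave an unusable value.
- **Bystanders:** I felt no contact with any of them, but I did not check their positions at the end.

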